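# Fetch the sample rack from behind the reagents and load the shaker

## Robot

A 6-joint arm with a two-finger parallel gripper is mounted at the origin on the work surface. World frame = base frame: x ahead of the robot, y to its left, z up, the work surface at z = 0. Lengths are in m, angles in rad, forces in N, time in s.
With the tool pointing down it reaches from about 0.325 to 0.9 m from the base axis. Payload 6.1 kg.
Tool frame: the origin (TCP) lies at the very end of the fingers, on their centre line; the grasp point (between the pads) lies behind it (grasp_offset is the z of the grasp point in the tool frame, in m); z points along the fingers, x is the direction in which the jaws open and shut, and the axes are right-handed (so a half turn about z gives the same grasp; the last joint's range is limited). The gripper opens to 85 mm and grips with 20 to 120 N. Pads are 22 mm wide; open, the fingers measure 114 mm over their backs; the gripper's body (76 mm by 85 mm) begins 54 mm behind the grasp point. The pads swing forward as they close: fully open they stand 13 mm farther back than shut.
Start: joints at [-1.282, 0.22, 1.526, -0, 1.395, -0.126], TCP at [0.252, -0.572, 0.231] pointing down, gripper open.
Joint ranges: [-2.98, 2.98], [-0.91, 2.08], [0.09, 2.57], [-1.24, 4.39], [0.2, 2.65], [-2.68, 2.68]. Speed limits (rad/s): [2.57, 2.57, 3.01, 3.14, 3.14, 3.14].

## Interface

Orientations are given as a unit quaternion [x, y, z, w].
In Python, from station import * gives the robot as it stands.
- The arm moves only by the tool carry_out, never from a script. Its argument "plan" is a list of rows, each a list of 7 numbers: the shift along the tool's x, y, z in cm, then the turn, a rotation vector about the tool's x, y, z in degrees, then the opening in per cent of the stroke, from 0 (shut) to 100 (fully open). In form: [[dx, dy, dz, wx, wy, wz, jaw], ...]. A call has 1 to 5 rows; each row is the pose to reach, as a shift and turn from the pose commanded when the call began, along the tool's axes at that moment; what a row does not reach only later rows make up. A row lasts 1/12 s, in which the tool goes at most 41.7 mm and 7.16 degrees, less where a joint would pass 70% of its speed; a pose out of reach is approached as far as the arm can. A call with a gripper value outside its range is refused whole. The fingers move at their own pace and stop on an object; "squeeze" is the grip in N (left out, the last holds). Time passes only in rows, so rows that repeat a pose let the fingers close. It gives the time, the measured TCP pose, the force and the opening at its end, in the units of the state.
- state(): the state, without advancing time (a new reading comes with each control period).
- capture(name): name is "scene" or "top" or "wrist"; returns (picture, depth): 384x512x3 uint8, blue, green, red; 384x512 float32, m along the optical axis (not along the pixel's ray), 0 where there is no reading.
- camera_params(name): a dict with "fx", "fy", "cx", "cy" (pixels), "xyz" and "attitude" of the camera in the world. Camera axes: x right, y down, z forward; pixel columns grow to the right and rows downward; lengths in m; the calibration is good to about 2 mm. A picture is of the moment at which its call begins: read the wrist's pose just before it. camera_params takes no time and is no camera call; for the wrist camera it gives the pose at the moment of the call.
- finish_job(): hands the job in, once; it reports no verdict.
Trained networks look in the newest picture that a camera, given by its name, has taken for a name from the list of things; names that differ only in an ending like _2 or _b are one class to them, and where a whole thing is asked for, a point or a joint stands for the part that bears it (a point fixed in the world has none). Each returns a list of dicts, best first, with "confidence" (0 to 1); they miss things now and then, are a little off and sometimes report something else, mostly with a low value. They report only what shows in the picture. A call takes as long as a camera call.
- spot_in(name, camera): "at" ([x, y, z] in m, in world coordinates, good to about 4 mm: the middle of the surface that is visible of it).
- silhouettes(name, camera): "mask" (384x512 bool, what is visible of it).
The state is a dict: "clock": time; "joints": joint angles; "joint_velocities": joint speeds; "tau": joint torques, N m; "position": TCP position; "orientation": TCP orientation; "contact_force": force on the tool from outside, world axes, zero at the start; "wrist_torque": the same for the moment, N m; "gripper_width": finger opening in m.
Only numpy, scipy, OpenCV 4.12 (cv2) and the standard library are available. Lean on these libraries where they do the work, as an engineer would, in place of code of your own. Each camera call takes 0.05 s, during which the arm holds its last target. There are 200 camera calls.

## Task

The blue sample-tube rack stands at the back of the grey parking station, behind the tall bottle and the squat jar. First stand both containers in the steel side tray, then set the rack gently on the middle of the shaker's dark mat, its long side along the mat's long side, and only after that put each container back, centred on the very pad it came from. Keep everything upright and leave the grey tin and the little dish where they are.

Things in the scene. Friction and masses are not known exactly. Their poses are not given: they have to be found in the camera images.
- bottle_mid (a point): the taller of the two white plastic screw-cap containers: round bottle, 52 mm body diameter, 150 mm tall, narrower at neck and cap (grip the body), about 0.22 kg, on one of the two round pads of the station. Point on its axis half-way up, 75 mm above its underside; z up along the axis
- jar_mid (a point): the squat white plastic screw-top jar: round, 58 mm diameter, 95 mm tall, about 0.2 kg, on the other round pad. Point on its axis half-way up, 47.5 mm above its underside; z up along the axis
- rack_mid (a point): blue oblong sample-tube rack: block 44 mm (its x) by 100 mm (its y, long side) by 40 mm high, small tube caps stand 7 mm above that; about 0.18 kg; at the back of the station. Point at the middle of the block, 20 mm above its underside; z up
- bay: fixed grey parking station: board 190 mm (x) by 220 mm (y) with a low rim; standing surface 8 mm above the table, rim top 16 mm. Origin on the table under its centre; x points away from the robot, to the back of the station. Dark flush pads mark the places: two round ones, 72 mm across, centred at x = -45 mm, y = +45 and -45 mm (bottle and jar, which is on which varies); an oblong one at x = +45 mm, y = 0 (the rack)
- tray_floor (a point): fixed steel side tray, the side area: 240 mm (x) by 140 mm (y), rim top 12 mm above its floor, floor 3 mm above the table; to the left or right of the station. Point at the centre of the floor; x along its long side. Both containers fit one behind the other, at x = +55 and -55 mm
- shaker_mat (a point): fixed white laboratory shaker (at rest) with a square aluminium deck, 170 mm, carrying a dark rubber mat 64 mm (x) by 120 mm (y, long side), 2 mm thick; on the side opposite to the tray. Point at the centre of the mat's top, 80 mm above the table; z up
- tin: bystander: grey metal tin with a bright lid, 65 x 91 x 38 mm, loose, near the robot. Origin at the centre of its underside
- dish: bystander: little white open dish, 40 mm across, 22 mm high, loose, on the station beside the rack. Origin at the centre of its underside

How it is judged:
By the outcome, as a careful person would: the job done as asked, in the order asked, and still so for the second after the job is handed in, with the robot touching nothing.
It also fails if it takes over 147 s, if anything falls off the work surface, if the arm or the gripper's body presses on something with over 40 N, if the wrist force passes 120 N, or if a joint passes its speed limit or range.

## Working session

There is one attempt and no reset: what is moved stays moved. The work goes in short steps, Python scripts to look and compute and a tool call to move; the robot and the scene stay as the last step left them, time stands still between calls to the robot, and variables do not carry over. Pictures are saved under pics/ and viewed, about 12 in all and at most 16, crops included, and the job is handed in when it is done.

Besides the shell and the picture viewer there is one more tool, called after "Emit:" by a JSON object that holds its "api" and its "payload", one argument or row to a line. carry_out: Moves the arm, as the interface text tells. Its arguments: {"type":"object","properties":{"plan":{"type":"array"},"squeeze":{"type":"number"}},"required":["plan"]}

```bash
ls; mkdir -p pics; python3 - <<'E'
from station import *
import cv2,numpy as np
s=state(); print({k:np.round(v,3) for k,v in s.items()})
for c in("scene","top"):
    im,d=capture(c); cv2.imwrite(f"pics/{c}0.png",im); print(camera_params(c))
    for n in("bottle_mid","jar_mid","rack_mid","bay","tray_floor","shaker_mat","tin","dish"):
        print(c,n,[(np.round(r["at"],3),round(r["confidence"],2)) for r in spot_in(n,c)][:3])
E
```

```text
pics
{'clock': np.float64(0.0), 'joints': array([-1.282,  0.221,  1.528,  0.   ,  1.395, -0.126]), 'joint_velocities': array([ 0.001, -0.   ,  0.   ,  0.   , -0.   , -0.001]), 'tau': array([ 1.0000e-03, -4.9689e+01, -3.8939e+01, -0.0000e+00,  1.1000e-02,
       -0.0000e+00]), 'position': array([ 0.252, -0.571,  0.23 ]), 'orientation': array([ 0.838, -0.546, -0.001, -0.001]), 'contact_force': array([ 0.049, -0.026,  0.218]), 'wrist_torque': array([-0.026,  0.017,  0.004]), 'gripper_width': np.float64(0.085)}
{'fx': 457.22218236886744, 'fy': 457.22218236886744, 'cx': 256.739014028477, 'cy': 191.24718003394733, 'xyz': array([1.23325131, 0.19436908, 0.74157452]), 'attitude': array([ 0.57110799,  0.71364692, -0.3222464 , -0.24637572])}
scene bottle_mid [(array([ 0.548, -0.025,  0.082]), 0.95)]
scene jar_mid [(array([0.565, 0.066, 0.077]), 0.84)]
scene rack_mid [(array([0.646, 0.007, 0.043]), 0.91)]
scene bay [(array([0.606, 0.008, 0.009]), 0.78), (array([0.645, 0.008, 0.047]), 0.17)]
scene tray_floor [(array([0.499, 0.349, 0.   ]), 0.79)]
scene shaker_mat [(array([ 0.496, -0.293,  0.077]), 0.88)]
scene tin [(array([0.393, 0.015, 0.04 ]), 0.59)]
scene dish [(array([0.619, 0.091, 0.025]), 0.82)]
{'fx': 462.5751649144237, 'fy': 462.5751649144237, 'cx': 253.09029298649796, 'cy': 187.77125232270458, 'xyz': array([0.42873917, 0.00416553, 1.13453364]), 'attitude': array([ 0.71057534, -0.70251726,  0.02835305, -0.02735488])}
top bottle_mid [(array([ 0.532, -0.032,  0.111]), 0.81)]
top jar_mid [(array([0.539, 0.06 , 0.102]), 0.89)]
top rack_mid [(array([0.627, 0.005, 0.05 ]), 0.85), (array([ 0.53 , -0.031,  0.109]), 0.51)]
top bay [(array([0.581, 0.003, 0.006]), 0.95), (array([0.375, 0.018, 0.033]), 0.47)]
top tray_floor [(array([0.477, 0.346, 0.006]), 0.79)]
top shaker_mat []
top tin [(array([0.37 , 0.02 , 0.035]), 0.87)]
top dish [(array([0.63 , 0.094, 0.018]), 0.63), (array([ 0.452, -0.298,  0.076]), 0.33)]
```

View pics/scene0.png

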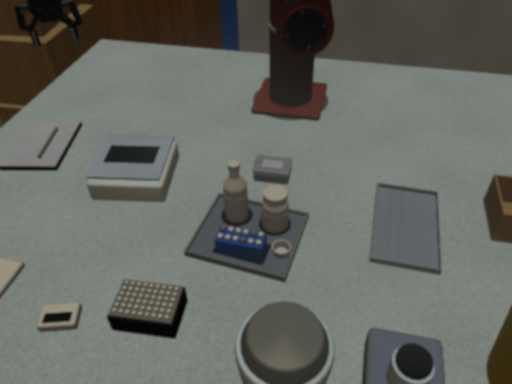

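View pics/top0.png

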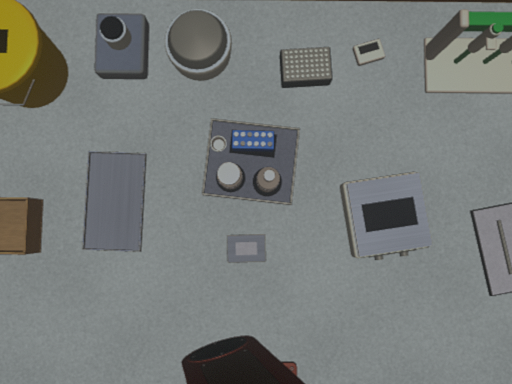

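The scene view shows the bottle at (235,195), the jar at (275,210), the rack at (241,242) and the dish at (281,247). In the top view the tray is on the left at (115,200), which is +y. The shaker mat is at (390,214), which is -y, and its long side runs roughly along world y. Next I'll take precise fits from the top depth.

```bash
cat > h.py <<'E'
from station import *
import cv2,numpy as np
from scipy.spatial.transform import Rotation as R
def cloud(c):
    im,d=capture(c); p=camera_params(c)
    v,u=np.mgrid[:384,:512]
    P=np.stack([(u-p["cx"])/p["fx"]*d,(v-p["cy"])/p["fy"]*d,d],-1)@R.from_quat(p["attitude"]).as_matrix().T+p["xyz"]
    P[d==0]=np.nan
    return im,P
def rect(xy):
    (c,s,a)=cv2.minAreaRect((xy*1000).astype(np.float32)); return np.round(c,1),np.round(s,1),round(a,2)
E
python3 - <<'E'
from h import *
im,P=cloud("top"); ims,Ps=cloud("scene")
np.savez("c0.npz",im=im,P=P,ims=ims,Ps=Ps)
for n in("bottle_mid","jar_mid","rack_mid","bay","tray_floor","shaker_mat","tin","dish"):
  for c,Q in(("top",P),("scene",Ps)):
    for r in silhouettes(n,c)[:1]:
        X=Q[r["mask"]]; X=X[~np.isnan(X[:,0])]
        zt=np.percentile(X[:,2],95); T=X[X[:,2]>zt-.006]
        print(n,c,round(r["confidence"],2),len(X),"z",np.round(np.percentile(X[:,2],[5,50,95]),3),"all",rect(X[:,:2]),"top",rect(T[:,:2]))
E
```

```text
bottle_mid top 0.77 435 z [0.065 0.111 0.159] all (array([531.8, -31.2]), array([51.4, 48.1]), 63.95) top (array([534.1, -31. ]), array([22.3, 22.8]), 35.5)
bottle_mid scene 0.92 1134 z [0.02  0.086 0.154] all (array([505.1, -17.8]), array([ 48.7, 117.9]), 75.17) top (array([535.3, -26.5]), array([21.3, 18.6]), 14.05)
jar_mid top 0.72 501 z [0.057 0.101 0.105] all (array([540.1,  56.3]), array([53.8, 51.8]), 83.72) top (array([542.3,  57.9]), array([47.6, 49.1]), 27.37)
jar_mid scene 0.68 1164 z [0.014 0.072 0.103] all (array([513.7,  55.9]), array([120.9,  65.4]), 12.74) top (array([543. ,  61.1]), array([50.9, 47.9]), 10.8)
rack_mid top 0.78 858 z [0.024 0.048 0.056] all (array([631.,   5.]), array([104. ,  44.9]), 89.38) top (array([631.4,   5.9]), array([40.8, 92.5]), 0.49)
rack_mid scene 0.89 1335 z [0.014 0.046 0.055] all (array([630.9,   7.6]), array([100.4,  47.1]), 89.66) top (array([632.6,   8.5]), array([93.5, 39.8]), 89.96)
bay top 0.89 5062 z [0.003 0.008 0.016] all (array([585.5,   8.8]), array([226.7, 198.5]), 84.59) top (array([583.7,   9. ]), array([220.1, 190.4]), 8
[... 735 characters left out ...]
8. ]), array([291.6, 229.8]), 9.33) top (array([ 455.1, -305.7]), array([173.7, 170.8]), 9.29)
tin top 0.77 990 z [0.034 0.037 0.041] all (array([374. ,  18.3]), array([63.5, 85.2]), 0.65) top (array([374.1,  18.3]), array([63.3, 85. ]), 0.62)
tin scene 0.9 950 z [0.006 0.036 0.039] all (array([349. ,  17.2]), array([115.8,  96.9]), 1.93) top (array([372.3,  21.1]), array([67.4, 90.1]), 2.88)
dish top 0.45 182 z [0.008 0.013 0.029] all (array([622.7,  88.4]), array([37.6, 34.3]), 83.11) top (array([622.5,  88. ]), array([33.1, 36.6]), 1.83)
dish scene 0.75 325 z [0.007 0.019 0.03 ] all (array([611.7,  88.6]), array([61.3, 40.2]), 10.15) top (array([622.6,  91.5]), array([38.8, 36.9]), 11.67)
```

```bash
python3 - <<'E'
from h import *
import station
print([n for n in dir(station) if not n.startswith('_')], getattr(station,'grasp_offset',None))
z=np.load("c0.npz"); 
# bottle radial profile from both clouds
for k,c in(("P",(534.1,-31)),("Ps",(535.2,-26.5))):
    P=z[k].reshape(-1,3); r=np.hypot(P[:,0]-c[0]/1e3,P[:,1]-c[1]/1e3)
    for lo in range(10,165,6):
        m=(P[:,2]>lo/1e3)&(P[:,2]<=(lo+6)/1e3)&(r<.036)
        if m.sum()>3: print(k,lo,m.sum(),np.round(np.percentile(r[m],[10,50,90])*1e3,1))
# mat
for k,i in(("P","im"),("Ps","ims")):
    P=z[k]; g=z[i].max(-1)
    m=(abs(P[...,2]-.078)<.008)&(np.hypot(P[...,0]-.456,P[...,1]+.308)<.075)
    print("levels",np.percentile(g[m],[5,25,50,75,95]))
    mm=m&(g<70); X=P[mm]; print(k,"mat",rect(X[:,:2]),np.median(X[:,2]),np.median(P[m&~mm][:,2]))
E
```

```text
['Unreachable', 'camera_params', 'capture', 'finish_job', 'grasp_offset', 'silhouettes', 'spot_in', 'state'] -0.0187
P 10 26 [26.9 32.1 35. ]
P 34 8 [26.  26.  26.1]
P 46 4 [25.8 26.  26.2]
P 58 6 [25.9 26.  26.1]
P 64 4 [25.8 25.9 26.2]
P 70 4 [25.9 26.2 26.3]
P 76 13 [25.3 25.7 26.1]
P 82 4 [25.1 25.4 25.6]
P 88 8 [25.3 25.4 25.6]
P 94 18 [24.  25.3 25.7]
P 100 86 [21.7 23.4 24.5]
P 106 90 [17.6 20.2 21.8]
P 112 65 [14.5 16.5 18.5]
P 118 30 [11.3 13.  14.7]
P 124 4 [10.5 11.2 12.8]
P 148 6 [ 8.4 11.9 12.3]
P 154 92 [ 3.9  8.5 11.4]
P 160 7 [3.3 7.5 9.6]
Ps 10 38 [21.6 23.4 25.2]
Ps 16 41 [21.2 23.4 26. ]
Ps 22 39 [22.  23.4 24.6]
Ps 28 42 [22.2 23.8 26.1]
Ps 34 50 [22.3 23.9 26.2]
Ps 40 46 [22.1 23.8 25.2]
Ps 46 47 [22.7 23.9 26.1]
Ps 52 50 [22.6 23.6 25.8]
Ps 58 46 [21.8 23.9 25.4]
Ps 64 47 [22.2 23.8 25.7]
Ps 70 49 [22.4 24.2 25.9]
Ps 76 57 [21.2 23.4 26. ]
Ps 82 52 [21.5 23.5 25.6]
Ps 88 52 [21.1 22.9 24.9]
Ps 94 59 [21.1 22.8 25.2]
Ps 100 80 [19.  21.6 23.9]
Ps 106 85 [15.5 18.1 20.6]
Ps 112 67 [10.7 13.9 16.7]
Ps 118 49 [ 6.9 10.1 13.5]
Ps 124 21 [ 5.9  8.2 10.9]
Ps 130 24 [ 6.3  8.  10.4]
Ps 136 14 [ 6.2  8.5 10. ]
Ps 142 26 [ 7.2  9.2 11.4]
Ps 148 25 [ 7.8  9.5 11.5]
Ps 154 78 [ 3.9  9.2 12.9]
levels [ 45.  47. 134. 138. 141.]
P mat (array([ 455.3, -307.8]), array([ 61.8, 119.6]), 9.46) 0.07947363953870545 0.07754070503353239
levels [ 29.  35. 108. 125. 128.]
Ps mat (array([ 454.1, -305.7]), array([ 65.2, 120. ]), 8.07) 0.07870101027688292 0.07663502274340162
```

```bash
python3 - <<'E'
import cv2
a=cv2.imread("pics/scene0.png")[145:285,180:320]; b=cv2.imread("pics/top0.png")[165:265,335:435]
cv2.imwrite("pics/crop1.png",cv2.hconcat([cv2.resize(a,(500,500),interpolation=2),cv2.resize(b,(300,500)[::1],interpolation=2)]))
E
```

```text
(no output)
```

View pics/crop1.png

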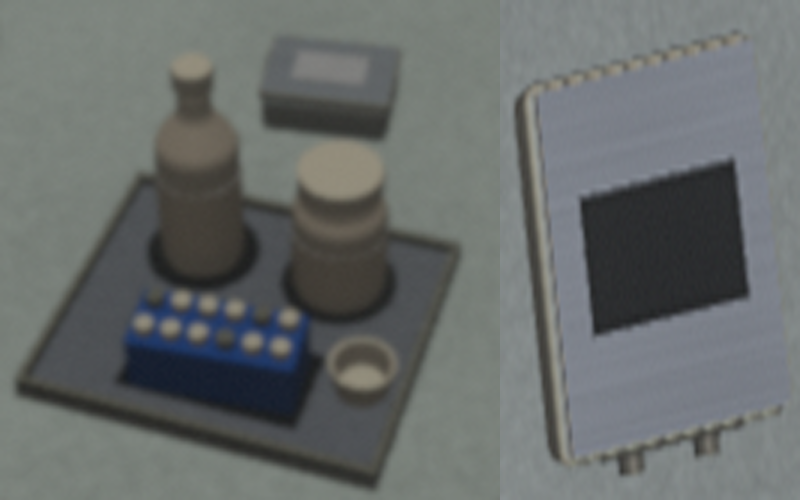

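The crop shows the bottle with straight sides up to its shoulder at about (197,185). The jar has a narrower lid, and the rack, dish and mat are all clear. I've measured the bottle's top at 0.158 and the straight part of its body up to about 0.096. With the palm only 54 mm behind the grasp point, the bottle needs a tilted grip. I'll do the jar first with a vertical grip.

```bash
cat >> h.py <<'E'
def log():
    s=state()
    with open("log.txt","a") as f: f.write(" ".join(map(str,[*s["joints"],*s["position"],*s["orientation"]]))+"\n")
    return s
def rot(yaw,tilt=0,az=0):
    "tool down, x at yaw; then leaned so that the tool axis points down and toward azimuth az (deg)"
    B=R.from_euler("z",yaw,degrees=True)*R.from_euler("x",180,degrees=True)
    ax=np.array([-np.sin(np.radians(az)),np.cos(np.radians(az)),0])
    return R.from_rotvec(-np.radians(tilt)*ax)*B
def plan(wps,p=None,q=None):
    "wps: list of (xyz mm, R); prints rows per call"
    s=log(); p=s["position"]*1000 if p is None else np.array(p,float); q=R.from_quat(s["orientation"]) if q is None else q
    print("now",np.round(p,1),"F",np.round(s["contact_force"],1),"w",round(s["gripper_width"],4),"t",round(s["clock"],1))
    for x,r in wps:
        x=np.array(x,float); rv=(q.inv()*r).as_rotvec()
        n=int(max(1,np.ceil(np.linalg.norm(x-p)/195),np.ceil(np.degrees(np.linalg.norm(rv))/34)))
        for i in range(n):
            p2=p+(x-p)/(n-i); q2=q*R.from_rotvec((q.inv()*r).as_rotvec()/(n-i))
            d=np.linalg.norm(p2-p); a=(q.inv()*q2).as_rotvec(degrees=True)
            print(np.round(np.r_[q.inv().apply(p2-p)/10,a],2).tolist(),"rows",int(np.ceil(max(d/41.7,np.linalg.norm(a)/7.16)))); p,q=p2,q2
E
python3 - <<'E'
from h import *
z=np.load("c0.npz")
P=z["P"].reshape(-1,3); r=np.hypot(P[:,0]-.5423,P[:,1]-.0579)
for lo in range(10,112,6):
    m=(P[:,2]>lo/1e3)&(P[:,2]<=(lo+6)/1e3)&(r<.034)
    if m.sum()>2: print(lo,m.sum(),np.round(np.percentile(r[m],[10,50,90])*1e3,1))
w=camera_params("wrist"); s=state(); q=R.from_quat(s["orientation"])
print("cam in tool mm",q.inv().apply(w["xyz"]-s["position"])*1e3,(q.inv()*R.from_quat(w["attitude"])).as_matrix().round(2).tolist(),w["fx"])
plan([((542,59,270),rot(-6)),((542,59,160),rot(-6))])
E
```

```text
10 15 [29.1 31.6 33. ]
22 4 [27.9 28.1 28.5]
28 4 [27.9 28.1 28.5]
34 8 [28.  28.1 28.3]
40 4 [27.9 28.4 28.7]
46 4 [27.7 28.  28.7]
52 12 [28.  28.4 28.8]
58 10 [27.5 27.7 28.2]
64 10 [26.9 27.9 29.2]
70 46 [24.7 26.5 27.8]
76 22 [24.3 25.  26.8]
88 4 [24.1 24.3 24.6]
94 58 [ 6.3 18.6 25.3]
100 344 [ 8.7 18.2 24.3]
106 3 [12.3 14.7 20.9]
cam in tool mm [   0.37846287  -84.31771923 -141.76695203] [[1.0, -0.0, -0.0], [0.0, 0.95, 0.33], [0.0, -0.33, 0.95]] 310.53835013225495
now [ 251.9 -572.   231.3] F [0.2 0.2 0.2] w 0.0854 t 1.8
[-11.51, -13.0, -0.97, 0.0, -0.0, -15.06] rows 5
[-7.74, -15.54, -0.97, 0.0, -0.0, -15.06] rows 5
[-3.44, -17.02, -0.97, 0.0, -0.0, -15.06] rows 5
[1.1, -17.33, -0.97, 0.0, -0.0, -15.06] rows 5
[0.0, -0.0, 11.0, -0.0, 0.0, 0.0] rows 3
```

Emit:
{"api": "carry_out", "payload": {
  "plan": [
    [-11.5,-13.0,-1.0,0,0,-15,85],
    [-11.5,-13.0,-1.0,0,0,-15,85],
    [-11.5,-13.0,-1.0,0,0,-15,85],
    [-11.5,-13.0,-1.0,0,0,-15,85],
    [-11.5,-13.0,-1.0,0,0,-15,85]
  ]
}}

```text
clock: 2.22
position: [0.3267, -0.4096, 0.2417]
orientation: [0.902, -0.431, 0.0, -0.001]
contact_force: [-0.6, -0.1, 0.1]
gripper_width: 0.0727
```

Emit:
{"api": "carry_out", "payload": {
  "plan": [
    [-7.7,-15.5,-1.0,0,0,-15,85],
    [-7.7,-15.5,-1.0,0,0,-15,85],
    [-7.7,-15.5,-1.0,0,0,-15,85],
    [-7.7,-15.5,-1.0,0,0,-15,85],
    [-7.7,-15.5,-1.0,0,0,-15,85]
  ]
}}

```text
clock: 2.63
position: [0.3992, -0.2527, 0.252]
orientation: [0.951, -0.309, 0.001, -0.001]
contact_force: [0.9, 0.4, -0.4]
gripper_width: 0.0726
```

Emit:
{"api": "carry_out", "payload": {
  "plan": [
    [-3.4,-17.0,-1.0,0,0,-15,85],
    [-3.4,-17.0,-1.0,0,0,-15,85],
    [-3.4,-17.0,-1.0,0,0,-15,85],
    [-3.4,-17.0,-1.0,0,0,-15,85],
    [-3.4,-17.0,-1.0,0,0,-15,85]
  ]
}}

```text
clock: 3.05
position: [0.4722, -0.0957, 0.2621]
orientation: [0.983, -0.182, 0.001, -0.001]
contact_force: [-0.4, -0.5, -0.1]
gripper_width: 0.0726
```

Emit:
{"api": "carry_out", "payload": {
  "plan": [
    [1.1,-17.3,-1.0,0,0,-15,85],
    [1.1,-17.3,-1.0,0,0,-15,85],
    [1.1,-17.3,-1.0,0,0,-15,85],
    [1.1,-17.3,-1.0,0,0,-15,85],
    [1.1,-17.3,-1.0,0,0,-15,85]
  ]
}}

```text
clock: 3.47
position: [0.5451, 0.0616, 0.2717]
orientation: [0.999, -0.052, 0.001, -0.001]
contact_force: [-1.1, 0.0, 0.1]
gripper_width: 0.0727
```

```bash
python3 - <<'E'
from h import *
plan([((542.6,59.5,150),rot(-6)),((542.6,59.5,42),rot(-6))])
im,P=cloud("wrist"); cv2.imwrite("pics/w1.png",im)
np.savez("w1.npz",P=P,im=im)
for n in("jar_mid","bottle_mid","rack_mid","bay","dish"):
    for r in silhouettes(n,"wrist")[:1]:
        X=P[r["mask"]]; X=X[~np.isnan(X[:,0])]; zt=np.percentile(X[:,2],95); T=X[X[:,2]>zt-.006]
        print(n,round(r["confidence"],2),np.round(zt,3),rect(X[:,:2]),rect(T[:,:2]))
E
```

```text
now [545.1  61.6 271.7] F [-1.1  0.   0.1] w 0.0727 t 3.5
[-0.25, 0.26, 12.17, -0.13, -0.09, -0.01] rows 3
[0.0, -0.0, 10.8, 0.0, 0.0, 0.0] rows 3
jar_mid 0.71 0.103 (array([539.2,  61.8]), array([54.6, 60.6]), 78.89) (array([541.7,  59.9]), array([49.6, 50.3]), 25.64)
bottle_mid 0.76 0.157 (array([523. , -78.9]), array([152.3,  65.6]), 73.24) (array([532.2, -29.9]), array([23.8, 24.3]), 42.79)
rack_mid 0.63 0.054 (array([634.9,  -4.3]), array([120.1,  56.9]), 89.22) (array([629.8,   5.4]), array([91.7, 37.7]), 88.09)
bay 0.82 0.015 (array([582.9,   5.5]), array([228.4, 198.5]), 84.11) (array([581.2,   9.7]), array([220.4, 190.3]), 84.12)
dish 0.96 0.029 (array([620.7,  89.2]), array([37.6, 36.2]), 43.23) (array([620.6,  89.2]), array([37.4, 36.2]), 41.67)
```

View pics/w1.png

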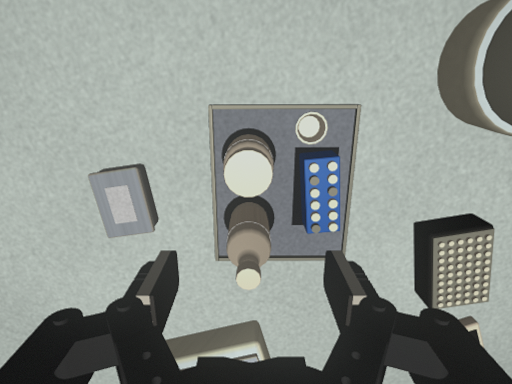

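The wrist view has the jar lid at (248,172), the bottle cap at (248,279), the rack at (322,195) and the dish at (311,127). The depth fits agree with the fixed cameras to within 2 mm. I'll descend onto the jar.

Emit:
{"api": "carry_out", "payload": {
  "plan": [
    [-0.3,0.2,4,0,0,0,85],
    [-0.3,0.2,8,0,0,0,85],
    [-0.3,0.2,12,0,0,0,85],
    [-0.3,0.2,14,0,0,0,85],
    [-0.3,0.2,15,0,0,0,85]
  ]
}}

```text
clock: 4.18
position: [0.5368, 0.054, 0.1172]
orientation: [0.998, -0.056, -0.003, 0.0]
contact_force: [-1.2, -0.1, -0.4]
gripper_width: 0.073
```

Emit:
{"api": "carry_out", "payload": {
  "plan": [
    [0,0,2,0,0,0,85],
    [0,0,4,0,0,0,85],
    [0,0,6,0,0,0,85],
    [0,0,7.5,0,0,0,85],
    [0,0,8,0,0,0,85]
  ]
}}

```text
clock: 4.6
position: [0.539, 0.0544, 0.04]
orientation: [0.998, -0.055, -0.001, 0.0]
contact_force: [0.0, -0.7, -0.5]
gripper_width: 0.0725
```

Emit:
{"api": "carry_out", "payload": {
  "plan": [
    [0,0,0,0,0,0,85],
    [0,0,0,0,0,0,60],
    [0,0,0,0,0,0,50],
    [0,0,0,0,0,0,40],
    [0,0,0,0,0,0,40]
  ],
  "squeeze": 35
}}

```text
clock: 5.02
position: [0.5415, 0.0553, 0.0432]
orientation: [0.999, -0.054, 0.002, 0.0]
contact_force: [0.2, -1.3, 5.7]
gripper_width: 0.0565
```

Emit:
{"api": "carry_out", "payload": {
  "plan": [
    [0,0,0,0,0,0,40],
    [0,0,0,0,0,0,40],
    [0,0,0,0,0,0,40],
    [0,0,0,0,0,0,40]
  ]
}}

```text
clock: 5.35
position: [0.5415, 0.0553, 0.0432]
orientation: [0.999, -0.054, 0.002, 0.0]
contact_force: [-0.4, -1.3, 7.0]
gripper_width: 0.057
```

```bash
python3 - <<'E'
from h import *
s=state();q=R.from_quat(s["orientation"]);print(q.as_euler("xyz",degrees=True))
t=(537.3+0,340.3-4.4)
plan([((541.5,55.3,143),rot(-6)),((t[0],t[1],143),rot(-6)),((t[0],t[1],60),rot(-6)),((t[0],t[1],39),rot(-6))])
E
```

```text
[179.98442993  -0.19360385  -6.22016168]
now [541.5  55.3  43.2] F [-0.4 -1.3  7. ] w 0.057 t 5.3
[0.03, 0.0, -9.98, 0.02, -0.19, -0.22] rows 3
[-1.68, -13.93, -0.0, 0.0, 0.0, 0.0] rows 4
[-1.68, -13.93, -0.0, 0.0, 0.0, 0.0] rows 4
[-0.0, -0.0, 8.3, 0.0, -0.0, 0.0] rows 2
[-0.0, -0.0, 2.1, 0.0, 0.0, 0.0] rows 1
```

Emit:
{"api": "carry_out", "payload": {
  "plan": [
    [0,0,-2,0,0,0,40],
    [0,0,-5,0,0,0,40],
    [0,0,-8,0,0,0,40],
    [0,0,-10,0,0,0,40],
    [0,0,-10,0,0,0,40]
  ]
}}

```text
clock: 5.77
position: [0.5432, 0.0556, 0.1468]
orientation: [0.999, -0.054, 0.005, -0.0]
contact_force: [1.3, -0.6, -0.4]
gripper_width: 0.0565
```

Emit:
{"api": "carry_out", "payload": {
  "plan": [
    [-0.3,-2.5,0,0,0,0,40],
    [-0.7,-6,0,0,0,0,40],
    [-1.1,-9.5,0,0,0,0,40],
    [-1.5,-12.5,0,0,0,0,40],
    [-1.7,-14,0,0,0,0,40]
  ]
}}

```text
clock: 6.18
position: [0.5368, 0.1997, 0.1398]
orientation: [0.999, -0.053, -0.001, -0.0]
contact_force: [0.7, -1.3, -2.1]
gripper_width: 0.0568
```

Emit:
{"api": "carry_out", "payload": {
  "plan": [
    [-0.4,-3.5,0,0,0,0,40],
    [-0.8,-7,0,0,0,0,40],
    [-1.3,-11,0,0,0,0,40],
    [-1.6,-13,0,0,0,0,40],
    [-1.7,-14,0,0,0,0,40]
  ]
}}

```text
clock: 6.6
position: [0.5348, 0.3405, 0.1395]
orientation: [0.999, -0.053, -0.001, 0.0]
contact_force: [-0.5, -0.3, -1.5]
gripper_width: 0.0568
```

Emit:
{"api": "carry_out", "payload": {
  "plan": [
    [0,0,0,0,0,0,40],
    [0,0,0,0,0,0,40],
    [0,0,0,0,0,0,40]
  ]
}}

```text
clock: 6.85
position: [0.5363, 0.3361, 0.1404]
orientation: [0.998, -0.055, -0.001, 0.001]
contact_force: [-0.6, 0.1, -1.3]
gripper_width: 0.0566
```

```bash
python3 - <<'E'
from h import *
plan([((537.3,336,38.5),rot(-6))])
im,P=cloud("wrist"); cv2.imwrite("pics/w2.png",im)
for n in("jar_mid","tray_floor"):
    for r in silhouettes(n,"wrist")[:1]:
        X=P[r["mask"]]; X=X[~np.isnan(X[:,0])]; zt=np.percentile(X[:,2],95); T=X[X[:,2]>zt-.006]
        print(n,round(r["confidence"],2),np.round(zt,3),rect(X[:,:2]),rect(T[:,:2]))
E
```

```text
now [536.3 336.1 140.4] F [-0.6  0.1 -1.3] w 0.0566 t 6.8
[0.11, -0.01, 10.19, 0.08, 0.07, -0.28] rows 3
jar_mid 0.63 0.2 (array([516.3, 337.7]), array([100.6,  51.8]), 20.91) (array([537.8, 347.6]), array([39.9, 49. ]), 83.0)
tray_floor 0.88 0.014 (array([476.3, 342.8]), array([140.2, 251.5]), 88.51) (array([481.8, 342.6]), array([140.2, 240.4]), 88.5)
```

Emit:
{"api": "carry_out", "payload": {
  "plan": [
    [0.1,0,3,0,0,0,40],
    [0.1,0,6,0,0,0,40],
    [0.1,0,8,0,0,0,40],
    [0.1,0,9.2,0,0,0,40],
    [0.1,0,9.6,0,0,0,40]
  ]
}}

```text
clock: 7.42
position: [0.5361, 0.3359, 0.0427]
orientation: [0.998, -0.055, -0.002, 0.001]
contact_force: [-0.0, -0.7, -2.3]
gripper_width: 0.0567
```

Emit:
{"api": "carry_out", "payload": {
  "plan": [
    [0,0,0.2,0,0,0,40],
    [0,0,0.4,0,0,0,40],
    [0,0,0.5,0,0,0,40],
    [0,0,0.5,0,0,0,40]
  ]
}}

```text
clock: 7.75
position: [0.5385, 0.3379, 0.0417]
orientation: [0.999, -0.054, 0.001, -0.001]
contact_force: [-0.0, -0.2, -2.1]
gripper_width: 0.0566
```

Emit:
{"api": "carry_out", "payload": {
  "plan": [
    [0,0,0.15,0,0,0,40],
    [0,0,0.15,0,0,0,40]
  ]
}}

```text
clock: 7.92
position: [0.5379, 0.3378, 0.0394]
orientation: [0.999, -0.054, 0.0, -0.0]
contact_force: [-0.6, 0.0, -2.4]
gripper_width: 0.0562
```

```bash
python3 - <<'E'
from h import *
import time
for i in range(6):
    s=state(); capture("top"); print(s["clock"],s["position"],s["contact_force"])
print(s["joints"],s["joint_velocities"])
E
```

```text
7.9167 [0.53787631 0.33775559 0.03944291] [-0.58089129  0.01993318 -2.43935973]
7.9667 [0.53773783 0.33763928 0.03928686] [ 0.42859295 -0.28037817 -1.84334778]
8.0167 [0.5376726  0.33765407 0.03920703] [-0.03577851  0.15251924 -2.18897613]
8.0667 [0.5376199  0.33761692 0.03910393] [-0.76203435 -0.26062022 -0.72256752]
8.1167 [0.53761056 0.3375854  0.03902158] [ 0.12972316 -0.18482414 -1.92757428]
8.1667 [0.53754111 0.33755044 0.03892661] [ 0.8499433   0.10228442 -1.70701227]
[ 4.36575879e-01  4.40791570e-01  1.63432164e+00 -1.19936615e-05
  1.06633974e+00  5.45305871e-01] [-0.00145685  0.00036105  0.00032597 -0.00084597 -0.00032942 -0.00076582]
```

Emit:
{"api": "carry_out", "payload": {
  "plan": [
    [0,0,0.1,0,0,0,40],
    [0,0,0.1,0,0,0,40],
    [0,0,0.1,0,0,0,40]
  ]
}}

```text
clock: 8.47
position: [0.5377, 0.3378, 0.0382]
orientation: [0.999, -0.054, 0.0, -0.0]
contact_force: [-1.0, -0.3, 1.0]
gripper_width: 0.0566
```

Emit:
{"api": "carry_out", "payload": {
  "plan": [
    [0,0,0.1,0,0,0,40],
    [0,0,0.1,0,0,0,40],
    [0,0,0.1,0,0,0,40]
  ]
}}

```text
clock: 8.72
position: [0.5378, 0.3377, 0.0381]
orientation: [0.999, -0.054, 0.0, -0.0]
contact_force: [-3.5, -1.0, 7.7]
gripper_width: 0.0569
```

The jar is seated on the tray floor. I'll release it and rise.

Emit:
{"api": "carry_out", "payload": {
  "plan": [
    [0,0,0,0,0,0,70],
    [0,0,0,0,0,0,85],
    [0,0,0,0,0,0,85],
    [0,0,0,0,0,0,85]
  ]
}}

```text
clock: 9.05
position: [0.5375, 0.3374, 0.0365]
orientation: [0.999, -0.054, -0.0, 0.0]
contact_force: [-0.3, 0.2, -1.3]
gripper_width: 0.0726
```

Emit:
{"api": "carry_out", "payload": {
  "plan": [
    [0,0,-1,0,0,0,85],
    [0,0,-4,0,0,0,85],
    [0,0,-8,0,0,0,85],
    [0,0,-12,0,0,0,85],
    [0,0,-16,0,0,0,85]
  ]
}}

```text
clock: 9.47
position: [0.5371, 0.3373, 0.1989]
orientation: [0.999, -0.054, -0.0, 0.0]
contact_force: [0.4, 0.1, -0.1]
gripper_width: 0.0727
```

Emit:
{"api": "carry_out", "payload": {
  "plan": [
    [0,4,-3,0,0,0,85],
    [0,8,-6,0,0,0,85],
    [0,12,-6,0,0,0,85],
    [0,14,-6,0,0,0,85],
    [0,16,-6,0,0,0,85]
  ]
}}

```text
clock: 9.88
position: [0.5205, 0.1758, 0.2595]
orientation: [0.998, -0.055, 0.002, 0.0]
contact_force: [0.9, 0.0, 0.5]
gripper_width: 0.0724
```

```bash
cat > kin.py <<'E'
from h import *
from scipy.optimize import least_squares
def fk(j,k):
    h,a,b,c,e,l=k   # shoulder height, upper, forearm, wrist, forearm offset, lateral
    Y=lambda t:R.from_euler("y",t); Z=lambda t:R.from_euler("z",t)
    A=Z(j[0]); B=A*Y(j[1]); C=B*Y(j[2]); D=C*Z(SG[0]*j[3])*Y(j[4])
    p=A.apply([0,l,h])+B.apply([0,0,a])+C.apply([e,0,b])+D.apply([0,0,c])
    return p,D*Z(SG[1]*j[5])*Z(OFF)
SG=[1,1]; OFF=np.pi
E
python3 - <<'E'
from kin import *
s=log(); print(s["joints"],s["position"])
D=np.loadtxt("log.txt")
f=lambda k:np.concatenate([fk(d[:7],k)[0]-d[6:9] for d in D])
r=least_squares(f,[.3,.4,.4,.25,0,.07]); print(np.round(r.x,4),np.abs(r.fun).max(),len(D),np.linalg.svd(r.jac)[1])
for d in D: print((fk(d,r.x)[1].inv()*R.from_quat(d[9:])).as_rotvec(degrees=True).round(1))
E
```

```text
[ 1.82838999e-01  1.88921042e-02  1.69370273e+00 -1.03464886e-03
  1.42540293e+00  2.93045618e-01] [0.52048052 0.1758237  0.25945175]
[0.3111 0.4116 0.5477 0.3339 0.0524 0.0786] 5.407333469875653e-10 5 [4.44857316e+00 2.25544298e+00 2.23606798e+00 3.05578210e-01
 1.72597061e-01 2.45643105e-03]
[ 0.  0. -0.]
[ 0.  0. -0.]
[ 0.  0. -0.]
[0. 0. 0.]
[ 0.  0. -0.]
```

```bash
cat >> kin.py <<'E'
K=np.array([0.3111,0.4116,0.5477,0.3339,0.0524,0.0786])
try: K=np.load("K.npy")
except Exception: pass
LO=np.array([-2.98,-.91,.09,-1.24,.2,-2.68]);HI=np.array([2.98,2.08,2.57,4.39,2.65,2.68])
def tilted(th,az,up=1):
    th,az=np.radians([th,az]); d=np.array([np.cos(az),np.sin(az),0]); Z=np.array([0,0,1])
    z=np.sin(th)*d-np.cos(th)*Z; y=-up*(np.cos(th)*d+np.sin(th)*Z)
    return R.from_matrix(np.stack([np.cross(y,z),y,z],1))
def ik(p,r,j0s):
    best=None
    for j0 in j0s:
        f=lambda j:np.r_[(fk(j,K)[0]-p)*5,(fk(j,K)[1].inv()*r).as_rotvec()]
        o=least_squares(f,np.clip(j0,LO+1e-3,HI-1e-3),bounds=(LO,HI),max_nfev=60)
        if o.cost<1e-8 and (best is None or np.abs(o.x-j0s[0]).max()<np.abs(best-j0s[0]).max()): best=o.x
    return best
E
python3 - <<'E'
from kin import *
D=np.loadtxt("log.txt"); f=lambda k:np.concatenate([fk(d[:7],k)[0]-d[6:9] for d in D])
np.save("K.npy",least_squares(f,K).x)
import kin; kin.K=np.load("K.npy")
j=state()["joints"]; 
S=[j]+[np.array([a,.6,1.3,d,e,g]) for a in(-.5,.5) for d in(0,1.5,3) for e in(.6,2) for g in(-1.5,1.5)]
for up in(1,-1):
 for th in(55,):
  for az in range(0,360,30):
    out=[]
    for b in((.533,-.030,.085),(.4273,.3429,.083)):
        r=tilted(th,az,up); x=ik(np.array(b)+.015*r.as_matrix()[:,2],r,S); out.append(None if x is None else x.round(2).tolist())
    if any(out): print(up,th,az,out)
E
```

```text
1 55 0 [[-0.4, -0.13, 2.57, 2.14, 0.39, -0.84], None]
1 55 30 [[-0.71, 0.06, 2.38, 1.37, 0.91, -0.7], [0.54, -0.06, 2.52, 3.19, 0.27, -1.61]]
1 55 60 [[-0.73, 0.32, 2.06, 1.0, 1.27, -0.79], [0.13, 0.01, 2.45, 1.6, 0.71, -0.69]]
1 55 90 [[-0.63, 0.56, 1.72, 0.72, 1.57, -0.9], [0.01, 0.25, 2.16, 1.14, 1.12, -0.74]]
1 55 120 [[-0.48, 0.74, 1.41, 0.47, 1.83, -1.09], [0.07, 0.49, 1.82, 0.83, 1.45, -0.84]]
1 55 150 [[-0.31, 0.87, 1.19, 0.19, 2.02, -1.36], [0.2, 0.7, 1.48, 0.58, 1.74, -0.99]]
1 55 180 [[-0.14, 0.91, 1.13, -0.13, 2.05, -1.71], [0.36, 0.86, 1.22, 0.32, 1.97, -1.23]]
1 55 210 [[0.03, 0.85, 1.23, -0.43, 1.93, -2.03], [0.53, 0.94, 1.08, 0.01, 2.08, -1.56]]
1 55 240 [[0.17, 0.71, 1.47, -0.68, 1.68, -2.26], [0.7, 0.92, 1.12, -0.32, 2.01, -1.92]]
1 55 270 [[0.27, 0.51, 1.79, -0.94, 1.35, -2.4], [0.85, 0.8, 1.32, -0.59, 1.8, -2.19]]
1 55 300 [None, [0.97, 0.62, 1.62, -0.84, 1.49, -2.36]]
1 55 330 [[0.07, 0.01, 2.44, 4.39, 0.51, -2.4], [1.02, 0.4, 1.96, -1.13, 1.13, -2.46]]
-1 55 0 [[-0.4, -0.13, 2.57, 2.14, 0.39, 2.3], None]
-1 55 30 [[-0.71, 0.06, 2.38, 1.37, 0.91, 2.44], [0.54, -0
[... 168 characters left out ...]
1, 0.25, 2.16, 1.14, 1.12, 2.4]]
-1 55 120 [[-0.48, 0.74, 1.41, 0.47, 1.83, 2.05], [0.07, 0.49, 1.82, 0.83, 1.45, 2.3]]
-1 55 150 [[-0.31, 0.87, 1.19, 0.19, 2.02, 1.78], [0.2, 0.7, 1.48, 0.58, 1.74, 2.15]]
-1 55 180 [[-0.14, 0.91, 1.13, -0.13, 2.05, 1.43], [0.36, 0.86, 1.22, 0.32, 1.97, 1.91]]
-1 55 210 [[0.03, 0.85, 1.23, -0.43, 1.93, 1.11], [0.53, 0.94, 1.08, 0.01, 2.08, 1.58]]
-1 55 240 [[0.17, 0.71, 1.47, -0.68, 1.68, 0.89], [0.7, 0.92, 1.12, -0.32, 2.01, 1.22]]
-1 55 270 [[0.27, 0.51, 1.79, -0.94, 1.35, 0.74], [0.85, 0.8, 1.32, -0.59, 1.8, 0.95]]
-1 55 300 [None, [0.97, 0.62, 1.62, -0.84, 1.49, 0.78]]
-1 55 330 [[0.07, 0.01, 2.44, 4.39, 0.51, 0.74], [1.02, 0.4, 1.96, -1.13, 1.13, 0.68]]
```

```bash
python3 - <<'E'
from kin import *
j=state()["joints"]; r=tilted(55,90); z=r.as_matrix()[:,2]; g=np.array([533.5,-30,85])+15*z; st=g-110*z
for p,q in(((530,0,260),rot(0)),((533,-130,250),rot(0)),((533,-130,250),tilted(30,90)),((533,-130,250),r),(st,r),(g,r)):
    j=ik(np.array(p)/1e3,q,[j]); print(np.round(p,1),None if j is None else j.round(2))
plan([((530,0,260),rot(0)),((533,-130,250),rot(0)),((533,-130,250),r),(st,r),(g,r)])
E
```

```text
[530   0 260] [-0.15 -0.03  1.74 -0.    1.43 -0.15]
[ 533 -130  250] [-0.38  0.03  1.7   0.    1.41 -0.38]
[ 533 -130  250] [-0.64  0.2   1.59  0.42  1.66 -0.67]
[ 533 -130  250] [-0.77  0.43  1.51  0.67  1.9  -0.78]
[ 533.5 -107.8  139.5] [-0.74  0.54  1.58  0.66  1.74 -0.88]
[533.5 -17.7  76.4] [-0.63  0.56  1.71  0.72  1.57 -0.9 ]
now [520.5 175.8 259.5] F [0.9 0.  0.5] w 0.0724 t 9.9
[2.88, 17.37, -0.05, 0.01, -0.21, -6.31] rows 5
[0.3, 13.0, 1.0, -0.0, 0.0, 0.0] rows 4
[0.0, 0.0, 0.0, 27.5, 0.0, 0.0] rows 4
[0.0, 0.0, 0.0, 27.5, 0.0, 0.0] rows 4
[0.05, 7.78, 8.16, -0.0, 0.0, -0.0] rows 3
[-0.0, 0.0, 11.0, 0.0, 0.0, 0.0] rows 3
```

Emit:
{"api": "carry_out", "payload": {
  "plan": [
    [0.6,3.5,0,0,0,-2,85],
    [1.2,7,0,0,0,-4,85],
    [1.8,11,0,0,0,-6,85],
    [2.4,14.5,0,0,0,-6.3,85],
    [2.9,17.4,0,0,0,-6.3,85]
  ]
}}

```text
clock: 10.3
position: [0.5299, -0.0001, 0.2578]
orientation: [1.0, 0.0, 0.001, 0.0]
contact_force: [0.1, -0.2, 0.6]
gripper_width: 0.0724
```

Emit:
{"api": "carry_out", "payload": {
  "plan": [
    [0.1,4,0,0,0,0,85],
    [0.2,8,0.5,0,0,0,85],
    [0.3,11,1,0,0,0,85],
    [0.3,13,1,0,0,0,85],
    [0.3,13,1,0,0,0,85]
  ]
}}

```text
clock: 10.72
position: [0.5327, -0.1316, 0.2471]
orientation: [1.0, -0.002, -0.0, 0.001]
contact_force: [-0.0, 0.1, 0.3]
gripper_width: 0.0725
```

Emit:
{"api": "carry_out", "payload": {
  "plan": [
    [0,0,0,6,0,0,85],
    [0,0,0,12,0,0,85],
    [0,0,0,18,0,0,85],
    [0,0,0,24,0,0,85],
    [0,0,0,27.5,0,0,85]
  ]
}}

```text
clock: 11.13
position: [0.5333, -0.1281, 0.2475]
orientation: [0.971, 0.0, 0.0, -0.24]
contact_force: [0.0, -0.3, 0.5]
gripper_width: 0.0728
```

Emit:
{"api": "carry_out", "payload": {
  "plan": [
    [0,0,0,6,0,0,85],
    [0,0,0,12,0,0,85],
    [0,0,0,18,0,0,85],
    [0,0,0,24,0,0,85],
    [0,0,0,27.5,0,0,85]
  ]
}}

```text
clock: 11.55
position: [0.533, -0.1279, 0.2465]
orientation: [0.886, 0.0, -0.001, -0.464]
contact_force: [0.2, -0.1, -0.3]
gripper_width: 0.0726
```

Emit:
{"api": "carry_out", "payload": {
  "plan": [
    [0,2,2.2,0,0,0,85],
    [0,4.5,4.7,0,0,0,85],
    [0,6.5,7,0,0,0,85],
    [0,7.8,8.2,0,0,0,85],
    [0,7.8,8.2,0,0,0,85]
  ]
}}

```text
clock: 11.97
position: [0.5314, -0.1028, 0.1327]
orientation: [0.886, -0.0, -0.003, -0.464]
contact_force: [-0.1, 1.0, -0.2]
gripper_width: 0.0726
```

```bash
python3 - <<'E'
from kin import *
capture("top");capture("top")
r=tilted(55,90); z=r.as_matrix()[:,2]; g=np.array([533.5,-30,85])+15*z
plan([(g-50*z,r),(g,r)])
im,P=cloud("wrist"); cv2.imwrite("pics/w3.png",im)
for n in("bottle_mid",):
    for s in silhouettes(n,"wrist")[:1]:
        X=P[s["mask"]]; X=X[~np.isnan(X[:,0])]
        for lo in(.03,.06,.08,.145): 
            T=X[(X[:,2]>lo)&(X[:,2]<lo+.02)]; print(lo,len(T),T.min(0),T.max(0)) if len(T) else 0
E
```

```text
now [ 533.5 -105.   136.8] F [-0.1 -0.8  0.8] w 0.0725 t 12.1
[0.01, -0.05, 5.61, -0.04, 0.09, 0.07] rows 2
[-0.0, 0.0, 5.0, 0.0, 0.0, 0.0] rows 2
0.03 530 [ 0.50812148 -0.05678921  0.03007945] [ 0.55960885 -0.0352062   0.04992602]
0.06 731 [ 0.50782867 -0.05681885  0.06000873] [ 0.55980836 -0.03263401  0.07999017]
0.08 940 [ 0.50800326 -0.05644993  0.08000333] [ 0.55979803 -0.03120486  0.09997948]
0.145 1359 [ 0.52141441 -0.04283084  0.1450591 ] [ 0.5460367  -0.01795726  0.15925389]
```

View pics/w3.png

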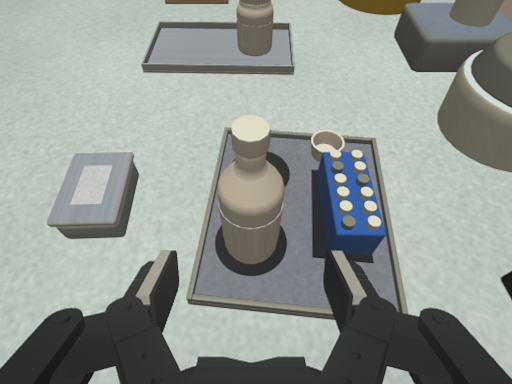

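The bottle, at (250,215), sits centred between the fingers. The jar stands upright in the tray at (255,30). I'll advance and grip.

Emit:
{"api": "carry_out", "payload": {
  "plan": [
    [0,0,2.5,0,0,0,85],
    [0,0,5,0,0,0,85],
    [0,0,7.5,0,0,0,85],
    [0,0,9.5,0,0,0,85],
    [0,0,10.6,0,0,0,85]
  ]
}}

```text
clock: 12.58
position: [0.5335, -0.0174, 0.0758]
orientation: [0.887, 0.001, 0.0, -0.461]
contact_force: [-0.3, -0.2, -0.3]
gripper_width: 0.0727
```

Emit:
{"api": "carry_out", "payload": {
  "plan": [
    [0,0,0,0,0,0,85],
    [0,0,0,0,0,0,70],
    [0,0,0,0,0,0,60],
    [0,0,0,0,0,0,45],
    [0,0,0,0,0,0,35]
  ],
  "squeeze": 40
}}

```text
clock: 13.0
position: [0.5341, -0.0198, 0.0766]
orientation: [0.887, 0.001, 0.001, -0.462]
contact_force: [-0.9, -1.8, 7.2]
gripper_width: 0.0503
```

Emit:
{"api": "carry_out", "payload": {
  "plan": [
    [0,0,0,0,0,0,35],
    [0,0,0,0,0,0,35],
    [0,0,0,0,0,0,35],
    [0,0,0,0,0,0,35]
  ]
}}

```text
clock: 13.33
position: [0.5341, -0.0198, 0.0766]
orientation: [0.887, 0.001, 0.001, -0.462]
contact_force: [-1.4, -2.0, 6.3]
gripper_width: 0.0502
```

```bash
python3 - <<'E'
from kin import *
r=R.from_quat(state()["orientation"]); p=state()["position"]*1000; j=state()["joints"]
u=p+[0,0,60]; t=np.array([427.3,342.9,0])-[533.8,-30.5,0]+p; tu=t+[0,0,60]; m=(u+tu)/2
for x in(u,m,tu,t-[0,0,5]):
    j=ik(x/1e3,r,[j]); print(None if j is None else j.round(2))
plan([(u,r),(tu,r),(t-[0,0,4],r)])
E
```

```text
[-0.63  0.46  1.71  0.73  1.65 -0.84]
[-0.38  0.23  2.02  0.87  1.45 -0.76]
[ 0.    0.1   2.17  1.08  1.19 -0.6 ]
[ 0.    0.26  2.16  1.14  1.12 -0.75]
now [534.1 -19.8  76.6] F [-1.4 -2.   6.3] w 0.0502 t 13.3
[0.01, -4.91, -3.44, 0.0, 0.0, 0.0] rows 2
[-5.32, -10.72, 15.28, 0.0, 0.0, 0.0] rows 5
[-5.32, -10.72, 15.28, 0.0, 0.0, 0.0] rows 5
[-0.01, 5.24, 3.67, 0.0, 0.0, 0.0] rows 2
```

Emit:
{"api": "carry_out", "payload": {
  "plan": [
    [0,-1,-0.7,0,0,0,35],
    [0,-2.5,-1.7,0,0,0,35],
    [0,-4,-2.8,0,0,0,35],
    [0,-4.9,-3.4,0,0,0,35],
    [0,-4.9,-3.4,0,0,0,35]
  ]
}}

```text
clock: 13.75
position: [0.5345, -0.0193, 0.1372]
orientation: [0.888, 0.001, 0.002, -0.46]
contact_force: [0.6, -0.5, -1.9]
gripper_width: 0.0501
```

Emit:
{"api": "carry_out", "payload": {
  "plan": [
    [-0.9,-1.8,2.6,0,0,0,35],
    [-2,-4,5.7,0,0,0,35],
    [-3.2,-6.4,9.1,0,0,0,35],
    [-4.3,-8.7,12.4,0,0,0,35],
    [-5.3,-10.7,15.3,0,0,0,35]
  ]
}}

```text
clock: 14.17
position: [0.4784, 0.1702, 0.1336]
orientation: [0.887, -0.0, -0.001, -0.462]
contact_force: [1.0, 1.2, -2.6]
gripper_width: 0.0504
```

Emit:
{"api": "carry_out", "payload": {
  "plan": [
    [-1.1,-2.2,3.2,0,0,0,35],
    [-2.2,-4.4,6.3,0,0,0,35],
    [-3.5,-7,10,0,0,0,35],
    [-4.6,-9.2,13.2,0,0,0,35],
    [-5.3,-10.7,15.3,0,0,0,35]
  ]
}}

```text
clock: 14.58
position: [0.4242, 0.3572, 0.1335]
orientation: [0.887, 0.001, -0.001, -0.461]
contact_force: [0.6, -0.7, -2.5]
gripper_width: 0.0503
```

Emit:
{"api": "carry_out", "payload": {
  "plan": [
    [0,0,0,0,0,0,35],
    [0,0,0,0,0,0,35],
    [0,0,0,0,0,0,35],
    [0,0,0,0,0,0,35]
  ]
}}

```text
clock: 14.92
position: [0.4272, 0.3543, 0.1342]
orientation: [0.887, -0.0, -0.0, -0.461]
contact_force: [-0.4, -0.2, -3.3]
gripper_width: 0.0503
```

```bash
python3 - <<'E'
from kin import *
r=R.from_quat(state()["orientation"])
plan([((427.6,353.5,74),r)])
im,P=cloud("wrist"); im2,_=cloud("scene"); cv2.imwrite("pics/w4.png",cv2.resize(cv2.hconcat([im,im2]),(800,300),interpolation=3))
for n in("bottle_mid","jar_mid"):
    for s in silhouettes(n,"wrist")[:1]:
        X=P[s["mask"]]; X=X[~np.isnan(X[:,0])]; print(n,X.min(0).round(3),X.max(0).round(3))
        T=X[X[:,2]>np.percentile(X[:,2],98)-.006];print(rect(T[:,:2]),T[:,2].max())
E
```

```text
now [427.2 354.3 134.2] F [-0.4 -0.2 -3.3] w 0.0503 t 14.9
[0.04, 4.97, 3.39, 0.0, 0.0, 0.0] rows 2
jar_mid [ 0.472  0.303 -0.002] [0.636 0.407 0.184]
(array([523.3, 330.2]), array([91.5, 50.6]), 39.48) 0.18357419580071976
```

View pics/w4.png

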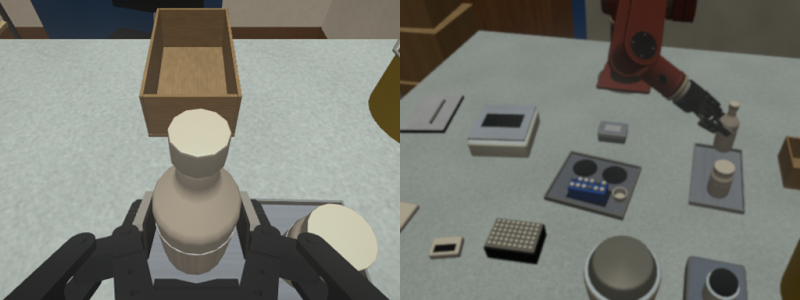

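The bottle is held upright, at (197,215) in the wrist view. In the scene view it is over the near end of the tray, clear of the jar at (720,178). I'll lower it.

Emit:
{"api": "carry_out", "payload": {
  "plan": [
    [0,1.5,1,0,0,0,35],
    [0,3,2.05,0,0,0,35],
    [0,4.2,2.85,0,0,0,35],
    [0,4.8,3.3,0,0,0,35],
    [0,4.8,3.3,0,0,0,35]
  ]
}}

```text
clock: 15.53
position: [0.426, 0.3541, 0.0746]
orientation: [0.887, -0.001, -0.002, -0.462]
contact_force: [-0.7, -0.8, -3.1]
gripper_width: 0.05
```

Emit:
{"api": "carry_out", "payload": {
  "plan": [
    [0,0,0,0,0,0,35],
    [0,0.05,0.03,0,0,0,35],
    [0,0.1,0.07,0,0,0,35],
    [0,0.15,0.1,0,0,0,35]
  ]
}}

```text
clock: 15.87
position: [0.4273, 0.3546, 0.0753]
orientation: [0.887, 0.001, 0.001, -0.462]
contact_force: [-0.8, 0.1, -3.3]
gripper_width: 0.0502
```

Emit:
{"api": "carry_out", "payload": {
  "plan": [
    [0,0.05,0.03,0,0,0,35],
    [0,0.1,0.07,0,0,0,35],
    [0,0.1,0.07,0,0,0,35],
    [0,0.1,0.07,0,0,0,35]
  ]
}}

```text
clock: 16.2
position: [0.4266, 0.3546, 0.0733]
orientation: [0.887, 0.001, -0.0, -0.462]
contact_force: [0.3, -0.6, -2.8]
gripper_width: 0.0501
```

Emit:
{"api": "carry_out", "payload": {
  "plan": [
    [0,0.05,0.03,0,0,0,35],
    [0,0.1,0.07,0,0,0,35],
    [0,0.1,0.07,0,0,0,35],
    [0,0.1,0.07,0,0,0,35]
  ]
}}

```text
clock: 16.53
position: [0.4266, 0.3546, 0.0719]
orientation: [0.887, 0.0, -0.0, -0.462]
contact_force: [0.5, 0.2, -3.3]
gripper_width: 0.05
```

Emit:
{"api": "carry_out", "payload": {
  "plan": [
    [0,0.05,0.03,0,0,0,35],
    [0,0.08,0.06,0,0,0,35],
    [0,0.08,0.06,0,0,0,35],
    [0,0.08,0.06,0,0,0,35]
  ]
}}

```text
clock: 16.87
position: [0.4267, 0.3548, 0.0716]
orientation: [0.887, 0.001, -0.0, -0.462]
contact_force: [-2.1, -2.4, 3.7]
gripper_width: 0.0508
```

Emit:
{"api": "carry_out", "payload": {
  "plan": [
    [0,0,0,0,0,0,60],
    [0,0,0,0,0,0,75],
    [0,0,0,0,0,0,85],
    [0,0,0,0,0,0,85],
    [0,0,0,0,0,0,85]
  ]
}}

```text
clock: 17.28
position: [0.4268, 0.3545, 0.0709]
orientation: [0.887, 0.0, -0.0, -0.462]
contact_force: [0.2, -0.5, 0.1]
gripper_width: 0.0725
```

Emit:
{"api": "carry_out", "payload": {
  "plan": [
    [0,0,-1,0,0,0,85],
    [0,0,-3.5,0,0,0,85],
    [0,0,-7,0,0,0,85],
    [0,0,-11,0,0,0,85],
    [0,0,-14,0,0,0,85]
  ]
}}

```text
clock: 17.7
position: [0.4268, 0.2378, 0.1529]
orientation: [0.887, 0.001, 0.0, -0.461]
contact_force: [0.3, 1.3, 0.4]
gripper_width: 0.0726
```

```bash
python3 - <<'E'
from kin import *
im,P=cloud("wrist"); cv2.imwrite("pics/w5.png",im)
for n in("bottle_mid","jar_mid"):
    for s in silhouettes(n,"wrist")[:1]:
        X=P[s["mask"]]; X=X[~np.isnan(X[:,0])]
        T=X[X[:,2]>np.percentile(X[:,2],97)-.006];print(n,rect(T[:,:2]),T[:,2].max())
plan([((520,150,250),rot(0)),((631,6,200),rot(0))])
E
```

```text
bottle_mid (array([429.1, 341.8]), array([24.3, 23.4]), 78.87) 0.15648409187116336
jar_mid (array([541.6, 339.2]), array([50.5, 49.8]), 58.9) 0.10242522752360295
now [428.8 237.8 152.9] F [-0.2  0.2 -0.4] w 0.0725 t 17.9
[4.59, -1.44, -6.36, -27.46, -0.14, -0.01] rows 4
[4.57, 1.66, -6.32, -27.46, -0.14, -0.01] rows 4
[11.1, 14.4, 5.0, 0.0, 0.0, 0.0] rows 5
```

Both containers stand in the tray, with cap heights of 0.156 and 0.102. Next is the rack.

Emit:
{"api": "carry_out", "payload": {
  "plan": [
    [1,-0.3,-1.3,-6,0,0,85],
    [2,-0.6,-2.6,-12,0,0,85],
    [3,-1,-4,-18,0,0,85],
    [4,-1.3,-5.5,-24,0,0,85],
    [4.6,-1.4,-6.4,-27.5,0,0,85]
  ]
}}

```text
clock: 18.27
position: [0.4744, 0.1959, 0.2018]
orientation: [0.972, 0.001, 0.002, -0.235]
contact_force: [1.2, 0.3, 0.2]
gripper_width: 0.0727
```

Emit:
{"api": "carry_out", "payload": {
  "plan": [
    [1,0.4,-1.3,-6,0,0,85],
    [2,0.7,-2.6,-12,0,0,85],
    [3,1,-4,-18,0,0,85],
    [4,1.4,-5.5,-24,0,0,85],
    [4.6,1.7,-6.3,-27.5,0,0,80]
  ]
}}

```text
clock: 18.68
position: [0.5199, 0.1525, 0.249]
orientation: [1.0, 0.002, 0.001, 0.002]
contact_force: [-0.4, -0.4, 0.4]
gripper_width: 0.0683
```

Emit:
{"api": "carry_out", "payload": {
  "plan": [
    [2.3,3,1,0,0,0,80],
    [4.6,6,2,0,0,0,80],
    [7,9,3.2,0,0,0,75],
    [9.3,12,4.2,0,0,0,75],
    [11.1,14.4,5,0,0,0,75]
  ]
}}

```text
clock: 19.1
position: [0.6302, 0.0066, 0.1948]
orientation: [1.0, 0.001, -0.001, -0.0]
contact_force: [-0.3, 0.2, 0.3]
gripper_width: 0.0639
```

Emit:
{"api": "carry_out", "payload": {
  "plan": [
    [0,0,0,0,0,0,75],
    [0,0,0,0,0,0,75],
    [0,0,0,0,0,0,75]
  ]
}}

```text
clock: 19.35
position: [0.6292, 0.0086, 0.1963]
orientation: [1.0, 0.001, -0.001, -0.0]
contact_force: [0.2, 0.4, -0.1]
gripper_width: 0.0641
```

```bash
python3 - <<'E'
from kin import *
im,P=cloud("wrist"); cv2.imwrite("pics/w6.png",im)
for n in("rack_mid","dish","bay"):
    for s in silhouettes(n,"wrist")[:1]:
        X=P[s["mask"]]; X=X[~np.isnan(X[:,0])]; zt=np.percentile(X[:,2],97)
        print(n,zt,rect(X[X[:,2]>zt-.012][:,:2]),rect(X[X[:,2]>zt-.006][:,:2]))
        if n=="rack_mid":
            T=X[(X[:,2]>.042)&(X[:,2]<.051)]; print("block",rect(T[:,:2]))
plan([((631,6,60),rot(0)),((631,6,18),rot(0))])
E
```

```text
rack_mid 0.055642400749360325 (array([630.1,   7.6]), array([99.7, 44. ]), 89.25) (array([630.7,   7.5]), array([36.8, 91.4]), 1.67)
block (array([630.1,   7.6]), array([99.7, 44. ]), 89.25)
dish 0.03048509374798559 (array([622.7,  91.1]), array([38.5, 36.9]), 43.53) (array([622.7,  91.1]), array([38.5, 36.9]), 43.53)
bay 0.01610105850210131 (array([582.4,  11.2]), array([220.7, 190.3]), 84.12) (array([582.4,  11.2]), array([220.7, 190.3]), 84.12)
now [629.8   9.  198.1] F [-0.2  0.6 -0.3] w 0.064 t 19.6
[0.11, 0.3, 13.81, -0.01, -0.04, 0.17] rows 4
[0.0, -0.0, 4.2, -0.0, 0.0, 0.0] rows 2
```

View pics/w6.png

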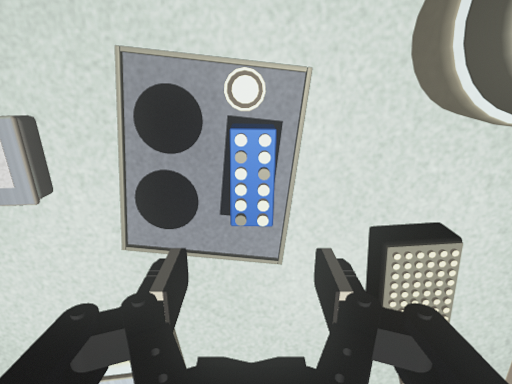

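The wrist view shows the rack at (252,178), the dish at (245,89), and both pads empty at (168,118) and (167,199). I'll descend on the rack, which fits to (630.1, 7.6) with yaw about -0.7°.

Emit:
{"api": "carry_out", "payload": {
  "plan": [
    [0,0.1,3.5,0,0,0.8,75],
    [0,0.1,7.5,0,0,0.8,75],
    [0,0.1,11,0,0,0.8,75],
    [0,0.1,13,0,0,0.8,75],
    [0,0.1,14,0,0,0.8,75]
  ]
}}

```text
clock: 19.97
position: [0.6271, 0.0078, 0.0538]
orientation: [1.0, -0.006, -0.003, -0.0]
contact_force: [-0.4, 0.7, -0.6]
gripper_width: 0.0642
```

Emit:
{"api": "carry_out", "payload": {
  "plan": [
    [0,0,0,0,0,0,75],
    [0,0,1,0,0,0,75],
    [0,0,2.5,0,0,0,75],
    [0,0,3.5,0,0,0,75],
    [0,0,3.9,0,0,0,75]
  ]
}}

```text
clock: 20.38
position: [0.6302, 0.0067, 0.0184]
orientation: [1.0, -0.006, 0.0, 0.0]
contact_force: [-1.1, -0.0, 0.0]
gripper_width: 0.0638
```

Emit:
{"api": "carry_out", "payload": {
  "plan": [
    [0,0,0,0,0,0,75],
    [0,0,0,0,0,0,65],
    [0,0,0,0,0,0,55],
    [0,0,0,0,0,0,45],
    [0,0,0,0,0,0,30]
  ],
  "squeeze": 35
}}

```text
clock: 20.8
position: [0.631, 0.0065, 0.0198]
orientation: [1.0, -0.006, 0.001, 0.0]
contact_force: [-0.5, 0.1, 4.1]
gripper_width: 0.0432
```

Emit:
{"api": "carry_out", "payload": {
  "plan": [
    [0,0,0,0,0,0,30],
    [0,0,0,0,0,0,30],
    [0,0,0,0,0,0,30],
    [0,0,0,0,0,0,30]
  ]
}}

```text
clock: 21.13
position: [0.631, 0.0065, 0.0198]
orientation: [1.0, -0.006, 0.001, 0.0]
contact_force: [-0.5, 0.0, 5.9]
gripper_width: 0.0435
```

Emit:
{"api": "carry_out", "payload": {
  "plan": [
    [0,0,-1,0,0,0,30],
    [0,0,-3.5,0,0,0,30],
    [0,0,-7,0,0,0,30],
    [0,0,-10.5,0,0,0,30],
    [0,0,-14,0,0,0,30]
  ]
}}

```text
clock: 21.55
position: [0.6291, 0.0067, 0.1595]
orientation: [1.0, -0.006, -0.001, -0.0]
contact_force: [-0.0, 0.3, -0.8]
gripper_width: 0.0437
```

```bash
python3 - <<'E'
from kin import *
im,P=cloud("wrist")
s=state()
for n in("rack_mid",):
    for m in silhouettes(n,"wrist")[:1]:
        X=P[m["mask"]]; X=X[~np.isnan(X[:,0])]; zt=np.percentile(X[:,2],97)
        print(n,zt,rect(X[(X[:,2]>zt-.014)][:,:2]), s["position"])
plan([((454.7,-306.8,165),rot(9.3))])
E
```

```text
rack_mid 0.20388311265055897 (array([633.6,  11.1]), array([91.6, 44.4]), 89.02) [0.63375361 0.0063081  0.1689008 ]
now [634.4   6.2 166.8] F [ 0.8  0.3 -1.4] w 0.0435 t 21.6
[-8.78, 15.76, 0.0, 0.07, -0.35, -5.01] rows 5
[-10.13, 14.93, 0.04, 0.07, -0.35, -5.01] rows 5
```

Emit:
{"api": "carry_out", "payload": {
  "plan": [
    [-1.5,2.8,0,0,0,-1,30],
    [-3.5,6.3,0,0,0,-2,30],
    [-5.5,9.9,0,0,0,-3.5,30],
    [-7.3,13.1,0,0,0,-4.5,30],
    [-8.8,15.8,0,0,0,-5,30]
  ]
}}

```text
clock: 22.07
position: [0.5379, -0.1517, 0.1577]
orientation: [0.999, 0.038, -0.001, -0.0]
contact_force: [-0.6, -0.4, -2.0]
gripper_width: 0.0438
```

Emit:
{"api": "carry_out", "payload": {
  "plan": [
    [-2.3,3.3,0,0,0,-1,30],
    [-4.6,6.8,0,0,0,-2,30],
    [-7,10.3,0,0,0,-3.5,30],
    [-8.9,13.1,0,0,0,-4.5,30],
    [-10.1,14.9,0,0,0,-5,30]
  ]
}}

```text
clock: 22.48
position: [0.4478, -0.3088, 0.1579]
orientation: [0.997, 0.08, -0.001, -0.0]
contact_force: [-0.3, -0.1, -2.5]
gripper_width: 0.0432
```

Emit:
{"api": "carry_out", "payload": {
  "plan": [
    [0,0,0,0,0,0,30],
    [0,0,0,0,0,0,30],
    [0,0,0,0,0,0,30],
    [0,0,0,0,0,0,30],
    [0,0,0,0,0,0,30]
  ]
}}

```text
clock: 22.9
position: [0.4509, -0.3051, 0.1583]
orientation: [0.997, 0.082, -0.0, -0.0]
contact_force: [-0.2, 0.0, -1.2]
gripper_width: 0.0434
```

```bash
python3 - <<'E'
from kin import *
im,P=cloud("wrist"); cv2.imwrite("pics/w7.png",im)
g=im.max(-1); Z=P[...,2]; xy=P[...,:2]
d=np.hypot(P[...,0]-.455,P[...,1]+.307)
deck=(abs(Z-.078)<.008)&(d<.13)
print("deck",rect(xy[deck]),"mat",rect(xy[deck&(g<75)&(d<.07)]),(deck&(g<75)&(d<.07)).sum())
for m in silhouettes("rack_mid","wrist")[:1]:
    X=P[m["mask"]]; X=X[~np.isnan(X[:,0])]; zt=np.percentile(X[:,2],97); print("rack",zt,rect(X[X[:,2]>zt-.014][:,:2]))
plan([((454.9,-307.9,110),rot(9.3))])
E
```

```text
deck (array([ 454.3, -306.5]), array([170.3, 168.5]), 9.26) mat (array([ 447.5, -262.3]), array([63.3, 28.9]), 9.09) 2835
rack 0.19337320750360576 (array([ 450.2, -300.4]), array([44. , 91.3]), 9.2)
now [ 450.9 -305.4  158.4] F [ 0.1 -1.1 -1.4] w 0.0436 t 23.0
[0.35, 0.32, 4.84, -0.02, 0.0, 0.06] rows 2
```

View pics/w7.png

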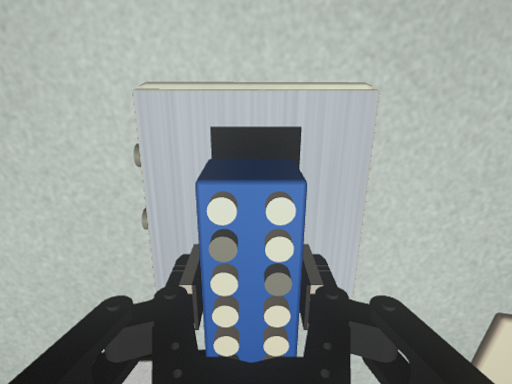

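The held rack, at (250,265), is aligned with the mat, whose visible end is at (256,140). Mat centre is about (454.7, -307). I'll shift 4 mm and lower.

Emit:
{"api": "carry_out", "payload": {
  "plan": [
    [0.36,0.32,1,0,0,0,30],
    [0.36,0.32,2.5,0,0,0,30],
    [0.36,0.32,4,0,0,0,30],
    [0.36,0.32,5.2,0,0,0,30],
    [0.36,0.32,5.5,0,0,0,30]
  ]
}}

```text
clock: 23.42
position: [0.4533, -0.3074, 0.1003]
orientation: [0.997, 0.081, -0.002, -0.002]
contact_force: [-0.6, -0.3, -2.0]
gripper_width: 0.0432
```

Emit:
{"api": "carry_out", "payload": {
  "plan": [
    [0,0,0,0,0,0,30],
    [0,0,0,0,0,0,30],
    [0,0,0,0,0,0,30],
    [0,0,0,0,0,0,30],
    [0,0,0,0,0,0,30]
  ]
}}

```text
clock: 23.83
position: [0.455, -0.3094, 0.1045]
orientation: [0.997, 0.081, 0.001, 0.001]
contact_force: [0.9, 0.2, -1.7]
gripper_width: 0.0439
```

```bash
python3 - <<'E'
from kin import *
im,P=cloud("wrist")
for m in silhouettes("rack_mid","wrist")[:1]:
    X=P[m["mask"]]; X=X[~np.isnan(X[:,0])]; zt=np.percentile(X[:,2],97); print("rack",zt,rect(X[X[:,2]>zt-.014][:,:2]))
plan([((454.9,-307.9,92),rot(9.3))])
E
```

```text
rack 0.13925765573984342 (array([ 454. , -304.7]), array([44.1, 91.8]), 9.2)
now [ 454.8 -309.2  104.1] F [-0.1  0.2 -1.8] w 0.0434 t 23.9
[0.03, -0.13, 1.21, 0.05, -0.04, -0.04] rows 1
```

Emit:
{"api": "carry_out", "payload": {
  "plan": [
    [0,-0.15,0.2,0,0,0,30],
    [0,-0.15,0.4,0,0,0,30],
    [0,-0.15,0.6,0,0,0,30],
    [0,-0.15,0.8,0,0,0,30],
    [0,-0.15,0.9,0,0,0,30]
  ]
}}

```text
clock: 24.35
position: [0.454, -0.3072, 0.094]
orientation: [0.997, 0.081, -0.0, -0.0]
contact_force: [-0.7, -0.3, -1.6]
gripper_width: 0.0431
```

Emit:
{"api": "carry_out", "payload": {
  "plan": [
    [0,0,0,0,0,0,30],
    [0,0,0.05,0,0,0,30],
    [0,0,0.1,0,0,0,30],
    [0,0,0.1,0,0,0,30],
    [0,0,0.1,0,0,0,30]
  ]
}}

```text
clock: 24.77
position: [0.4543, -0.3075, 0.0936]
orientation: [0.997, 0.081, 0.0, 0.0]
contact_force: [-0.1, 0.4, -1.6]
gripper_width: 0.0432
```

Emit:
{"api": "carry_out", "payload": {
  "plan": [
    [0,0,0.03,0,0,0,30],
    [0,0,0.06,0,0,0,30],
    [0,0,0.1,0,0,0,30],
    [0,0,0.1,0,0,0,30],
    [0,0,0.1,0,0,0,30]
  ]
}}

```text
clock: 25.18
position: [0.4542, -0.3074, 0.0925]
orientation: [0.997, 0.081, -0.0, -0.0]
contact_force: [0.1, 0.1, -2.2]
gripper_width: 0.0433
```

Emit:
{"api": "carry_out", "payload": {
  "plan": [
    [0,0,0.02,0,0,0,30],
    [0,0,0.04,0,0,0,30],
    [0,0,0.06,0,0,0,30],
    [0,0,0.08,0,0,0,30],
    [0,0,0.08,0,0,0,30]
  ]
}}

```text
clock: 25.6
position: [0.4542, -0.3075, 0.0918]
orientation: [0.997, 0.081, -0.0, 0.0]
contact_force: [-0.8, 0.4, -1.0]
gripper_width: 0.0433
```

Emit:
{"api": "carry_out", "payload": {
  "plan": [
    [0,0,0.02,0,0,0,30],
    [0,0,0.04,0,0,0,30],
    [0,0,0.06,0,0,0,30],
    [0,0,0.06,0,0,0,30]
  ]
}}

```text
clock: 25.93
position: [0.4543, -0.3075, 0.0918]
orientation: [0.997, 0.081, -0.0, 0.0]
contact_force: [-3.2, 3.1, 4.4]
gripper_width: 0.0436
```

Emit:
{"api": "carry_out", "payload": {
  "plan": [
    [0,0,0,0,0,0,55],
    [0,0,0,0,0,0,65],
    [0,0,0,0,0,0,75],
    [0,0,0,0,0,0,75],
    [0,0,0,0,0,0,75]
  ]
}}

```text
clock: 26.35
position: [0.4543, -0.3075, 0.091]
orientation: [0.997, 0.081, 0.0, 0.0]
contact_force: [0.0, 0.2, 0.9]
gripper_width: 0.0639
```

Emit:
{"api": "carry_out", "payload": {
  "plan": [
    [0,0,-1,0,0,0,75],
    [0,0,-3,0,0,0,75],
    [0,0,-6.5,0,0,0,75],
    [0,0,-10,0,0,0,80],
    [0,0,-13,0,0,0,85]
  ]
}}

```text
clock: 26.77
position: [0.4544, -0.3076, 0.2241]
orientation: [0.997, 0.081, 0.001, 0.001]
contact_force: [0.2, -1.9, -1.1]
gripper_width: 0.0721
```

Emit:
{"api": "carry_out", "payload": {
  "plan": [
    [0,0,0,0,0,0,85],
    [0,0,0,0,0,0,85],
    [0,0,0,0,0,0,85]
  ]
}}

```text
clock: 27.02
position: [0.4541, -0.3074, 0.2213]
orientation: [0.997, 0.081, 0.0, 0.0]
contact_force: [0.1, 0.6, 0.3]
gripper_width: 0.0725
```

```bash
python3 - <<'E'
from kin import *
for c in("wrist","top","scene"):
    im,P=cloud(c); cv2.imwrite(f"pics/r_{c}.png",im)
    g=im.max(-1); Z=P[...,2]; xy=P[...,:2]; d=np.hypot(P[...,0]-.4547,P[...,1]+.307)
    deck=(abs(Z-.078)<.008)&(d<.13); blk=(Z>.112)&(Z<.124)&(d<.06)&(im[...,0]>1.3*im[...,2].astype(float))
    if blk.sum()>20: print(c,"deck",rect(xy[deck]),"rackblk",rect(xy[blk]))
j=state()["joints"]; print(j.round(2))
r=tilted(55,90); z=r.as_matrix()[:,2]; g=np.array([428.5,342,80])+15*z; st=g-130*z
w=[((460,-100,290),rot(0)),((427,150,270),rot(0)),((428,200,240),r),(st,r),(g,r)]
for p,q in w:
    j=ik(np.array(p)/1e3,q,[j]); print(np.round(p,1),None if j is None else j.round(2))
plan(w)
E
```

```text
wrist deck (array([ 453.5, -305.7]), array([170.4, 168.8]), 9.09) rackblk (array([ 453.5, -306.1]), array([44.1, 98.9]), 9.25)
top deck (array([ 456.1, -308.1]), array([170.2, 169.4]), 9.28) rackblk (array([ 455.9, -308. ]), array([43.9, 98.7]), 9.23)
scene deck (array([ 454.5, -306. ]), array([174.5, 171.3]), 9.45) rackblk (array([ 457.5, -304.7]), array([45.7, 99.2]), 8.54)
[-0.74  0.05  1.74  0.    1.36 -0.9 ]
[ 460 -100  290] [-0.38 -0.19  1.83  0.    1.5  -0.38]
[427 150 270] [ 0.16 -0.23  1.9   0.    1.47  0.16]
[428 200 240] [-0.35 -0.1   2.13  0.88  1.57 -0.57]
[428.5 247.8 146. ] [-0.24  0.07  2.18  0.95  1.36 -0.69]
[428.5 354.3  71.4] [ 0.01  0.26  2.16  1.14  1.12 -0.75]
now [ 453.5 -306.8  219.5] F [-0.5 -0.2  0.2] w 0.0728 t 27.2
[1.98, -10.16, -3.51, -0.06, 0.06, 4.63] rows 3
[1.16, -10.28, -3.52, -0.06, 0.06, 4.63] rows 3
[-1.65, -12.5, 1.0, -0.0, 0.0, 0.0] rows 4
[-1.65, -12.5, 1.0, -0.0, 0.0, 0.0] rows 4
[0.05, -2.5, 1.5, 27.5, 0.0, 0.0] rows 4
[0.05, -1.52, 2.48, 27.5, 0.0, 0.0] rows 4
[0.05, 4.96, 9.31, -0.0, 0.0, -0.0] rows 3
[-0.0, 0.0, 13.0, 0.0, 0.0, 0.0] rows 4
```

View pics/r_wrist.png

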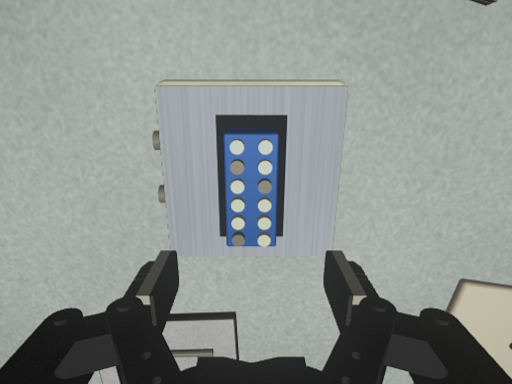

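The rack sits centred and aligned on the mat; in both the wrist and top views its block fit matches the deck fit to about 0.4 mm. Next I fetch the bottle from the tray.

Emit:
{"api": "carry_out", "payload": {
  "plan": [
    [0.6,-3.4,-1.2,0,0,1.5,85],
    [1.3,-6.8,-2.4,0,0,3,85],
    [2,-10.2,-3.5,0,0,4.6,85],
    [2.7,-13.5,-4.7,0,0,6,85],
    [3.4,-17,-6,0,0,8,85]
  ]
}}

```text
clock: 27.58
position: [0.4595, -0.1326, 0.28]
orientation: [1.0, 0.01, -0.001, -0.001]
contact_force: [1.0, 0.5, 0.9]
gripper_width: 0.0726
```

```bash
python3 - <<'E'
from kin import *
r=tilted(55,90); z=r.as_matrix()[:,2]; g=np.array([428,342,80])+15*z
plan([((428,160,265),rot(0)),((428,200,240),r),(g-130*z,r)])
E
```

```text
now [ 459.5 -132.6  280. ] F [1.  0.5 0.9] w 0.0726 t 27.6
[-1.28, -14.66, 0.77, -0.04, 0.08, 0.58] rows 4
[-1.43, -14.65, 0.76, -0.04, 0.08, 0.58] rows 4
[0.0, -2.0, 1.25, 27.5, 0.0, 0.0] rows 4
[-0.0, -1.2, 2.03, 27.5, 0.0, 0.0] rows 4
[-0.0, 4.96, 9.31, -0.0, 0.0, -0.0] rows 3
```

Emit:
{"api": "carry_out", "payload": {
  "plan": [
    [-0.3,-3.6,0.2,0,0,0.2,85],
    [-0.6,-7.3,0.4,0,0,0.4,85],
    [-0.9,-11,0.6,0,0,0.6,85],
    [-1.2,-14,0.8,0,0,0.6,85],
    [-1.3,-14.7,0.8,0,0,0.6,85]
  ]
}}

```text
clock: 28.0
position: [0.4427, 0.0163, 0.2716]
orientation: [1.0, 0.008, -0.001, -0.001]
contact_force: [0.5, 0.1, -0.4]
gripper_width: 0.0727
```

Emit:
{"api": "carry_out", "payload": {
  "plan": [
    [-0.3,-3.6,0.2,0,0,0.2,85],
    [-0.7,-7.3,0.4,0,0,0.4,85],
    [-1,-11,0.6,0,0,0.6,85],
    [-1.3,-14,0.8,0,0,0.6,85],
    [-1.4,-14.7,0.8,0,0,0.6,85]
  ]
}}

```text
clock: 28.42
position: [0.4272, 0.1624, 0.2637]
orientation: [1.0, 0.002, -0.001, -0.001]
contact_force: [-0.2, 0.5, -0.4]
gripper_width: 0.0725
```

Emit:
{"api": "carry_out", "payload": {
  "plan": [
    [0,-0.4,0.2,6,0,0,85],
    [0,-0.8,0.5,12,0,0,85],
    [0,-1.3,0.8,18,0,0,85],
    [0,-1.7,1.1,24,0,0,85],
    [0,-2,1.2,27.5,0,0,85]
  ]
}}

```text
clock: 28.83
position: [0.4283, 0.1781, 0.2519]
orientation: [0.971, -0.0, -0.0, -0.24]
contact_force: [-0.2, -0.2, 0.1]
gripper_width: 0.0727
```

Emit:
{"api": "carry_out", "payload": {
  "plan": [
    [0,-0.2,0.4,6,0,0,85],
    [0,-0.5,0.8,12,0,0,85],
    [0,-0.8,1.3,18,0,0,85],
    [0,-1,1.7,24,0,0,85],
    [0,-1.2,2,27.5,0,0,85]
  ]
}}

```text
clock: 29.25
position: [0.4282, 0.1979, 0.2394]
orientation: [0.886, -0.001, -0.0, -0.464]
contact_force: [-0.2, -1.5, 0.5]
gripper_width: 0.0728
```

Emit:
{"api": "carry_out", "payload": {
  "plan": [
    [0,1.2,2.3,0,0,0,85],
    [0,2.8,5.2,0,0,0,85],
    [0,4.2,8,0,0,0,85],
    [0,5,9.3,0,0,0,85],
    [0,5,9.3,0,0,0,85]
  ]
}}

```text
clock: 29.67
position: [0.4254, 0.2472, 0.1428]
orientation: [0.887, -0.001, -0.004, -0.462]
contact_force: [-0.9, -0.6, 0.4]
gripper_width: 0.0728
```

Emit:
{"api": "carry_out", "payload": {
  "plan": [
    [0,0,0,0,0,0,85],
    [0,0,0,0,0,0,85],
    [0,0,0,0,0,0,85],
    [0,0,0,0,0,0,85],
    [0,0,0,0,0,0,85]
  ]
}}

```text
clock: 30.08
position: [0.4293, 0.2461, 0.1476]
orientation: [0.887, 0.001, 0.001, -0.461]
contact_force: [-0.0, -0.2, 0.2]
gripper_width: 0.0724
```

```bash
cat >> kin.py <<'E'
def bottle(P,m):
    "axis from the body's silhouette in the cloud: circle fit of the straight part, and cap"
    X=P[m]; X=X[~np.isnan(X[:,0])]; zt=np.percentile(X[:,2],98); C=X[X[:,2]>zt-.006]
    out=[("cap",rect(C[:,:2])[0],round(zt,4))]
    for lo,hi in((.125,.095),(.09,.06)):
        B=X[(X[:,2]>zt-lo)&(X[:,2]<zt-hi)]
        o=least_squares(lambda c:np.hypot(B[:,0]-c[0],B[:,1]-c[1])-.026,C[:,:2].mean(0),loss="soft_l1",f_scale=.001)
        out.append((len(B),(o.x*1000).round(1)))
    return out
E
python3 - <<'E'
from kin import *
im,P=cloud("wrist"); cv2.imwrite("pics/b1.png",im)
for m in silhouettes("bottle_mid","wrist")[:1]: print(bottle(P,m["mask"]))
r=tilted(55,90); z=r.as_matrix()[:,2]; g=np.array([428,342,80])+15*z
plan([(g-50*z,r),(g,r)])
E
```

```text
[('cap', array([425.2, 344.8]), np.float64(0.1525)), (780, array([425.2, 345.6])), (1138, array([425.2, 346.1]))]
now [428.8 246.4 147.2] F [-0.1 -0.2  0.5] w 0.0724 t 30.2
[-0.09, 0.02, 8.19, 0.02, -0.01, 0.1] rows 2
[-0.0, -0.0, 5.0, 0.0, 0.0, -0.0] rows 2
```

Emit:
{"api": "carry_out", "payload": {
  "plan": [
    [-0.25,-0.15,3,0,0,0,85],
    [-0.25,-0.15,6.5,0,0,0,85],
    [-0.25,-0.15,9.5,0,0,0,85],
    [-0.25,-0.15,12,0,0,0,85],
    [-0.25,-0.15,13.4,0,0,0,85]
  ]
}}

```text
clock: 30.6
position: [0.4244, 0.3589, 0.0696]
orientation: [0.887, 0.001, -0.001, -0.462]
contact_force: [-0.2, -0.1, 1.0]
gripper_width: 0.0729
```

Emit:
{"api": "carry_out", "payload": {
  "plan": [
    [0,0,0,0,0,0,85],
    [0,0,0,0,0,0,70],
    [0,0,0,0,0,0,60],
    [0,0,0,0,0,0,45],
    [0,0,0,0,0,0,35]
  ],
  "squeeze": 40
}}

```text
clock: 31.02
position: [0.4263, 0.3567, 0.0717]
orientation: [0.887, 0.0, 0.0, -0.462]
contact_force: [-0.6, -0.1, 0.9]
gripper_width: 0.0502
```

Emit:
{"api": "carry_out", "payload": {
  "plan": [
    [0,0,0,0,0,0,35],
    [0,0,0,0,0,0,35],
    [0,0,0,0,0,0,35],
    [0,0,0,0,0,0,35]
  ]
}}

```text
clock: 31.35
position: [0.4263, 0.3572, 0.0717]
orientation: [0.887, 0.001, 0.0, -0.462]
contact_force: [-2.3, -2.9, 6.3]
gripper_width: 0.0502
```

```bash
python3 - <<'E'
from kin import *
im,P=cloud("wrist")
for m in silhouettes("bottle_mid","wrist")[:1]: print(bottle(P,m["mask"]))
s=state();r=R.from_quat(s["orientation"]);p=s["position"]*1000
t=p+np.array([533.6,-29.9,0])-[425.8,345.0,0]
plan([(p+[0,0,60],r),(t+[0,0,65],r)])
E
```

```text
[('cap', array([427. , 346.5]), np.float64(0.153)), (809, array([426. , 345.8])), (1767, array([426.4, 346.5]))]
now [426.3 357.2  71.7] F [-2.8 -3.3  6.7] w 0.0506 t 31.4
[0.01, -4.92, -3.44, 0.0, 0.0, 0.0] rows 2
[3.58, 7.03, -10.34, 0.0, 0.0, 0.0] rows 4
[3.58, 7.03, -10.34, 0.0, 0.0, 0.0] rows 4
[3.58, 7.03, -10.34, 0.0, 0.0, 0.0] rows 4
```

Emit:
{"api": "carry_out", "payload": {
  "plan": [
    [0,-1,-0.7,0,0,0,35],
    [0,-2.5,-1.7,0,0,0,35],
    [0,-4,-2.8,0,0,0,35],
    [0,-4.9,-3.4,0,0,0,35],
    [0,-4.9,-3.4,0,0,0,35]
  ]
}}

```text
clock: 31.87
position: [0.4273, 0.3575, 0.1325]
orientation: [0.887, 0.001, 0.002, -0.462]
contact_force: [1.2, -0.5, -2.7]
gripper_width: 0.0505
```

Emit:
{"api": "carry_out", "payload": {
  "plan": [
    [0.6,1.1,-1.7,0,0,0,35],
    [1.3,2.6,-3.8,0,0,0,35],
    [2.1,4.1,-6,0,0,0,35],
    [2.9,5.6,-8.3,0,0,0,35],
    [3.6,7,-10.3,0,0,0,35]
  ]
}}

```text
clock: 32.28
position: [0.4619, 0.2315, 0.1313]
orientation: [0.887, 0.0, -0.0, -0.461]
contact_force: [0.8, 0.6, -1.4]
gripper_width: 0.0505
```

Emit:
{"api": "carry_out", "payload": {
  "plan": [
    [0.7,1.4,-2.1,0,0,0,35],
    [1.4,2.8,-4.1,0,0,0,35],
    [2.1,4.2,-6.2,0,0,0,35],
    [2.9,5.6,-8.3,0,0,0,35],
    [3.6,7,-10.3,0,0,0,35]
  ]
}}

```text
clock: 32.7
position: [0.4981, 0.1072, 0.1328]
orientation: [0.887, 0.0, -0.0, -0.462]
contact_force: [-0.0, 0.1, -2.6]
gripper_width: 0.0503
```

Emit:
{"api": "carry_out", "payload": {
  "plan": [
    [0.8,1.6,-2.3,0,0,0,35],
    [1.7,3.3,-4.9,0,0,0,35],
    [2.6,5.1,-7.5,0,0,0,35],
    [3.3,6.4,-9.4,0,0,0,35],
    [3.6,7,-10.3,0,0,0,35]
  ]
}}

```text
clock: 33.12
position: [0.5353, -0.0191, 0.1345]
orientation: [0.887, -0.001, 0.001, -0.461]
contact_force: [-0.5, -0.6, -2.4]
gripper_width: 0.0505
```

Emit:
{"api": "carry_out", "payload": {
  "plan": [
    [0,0,0,0,0,0,35],
    [0,0,0,0,0,0,35],
    [0,0,0,0,0,0,35],
    [0,0,0,0,0,0,35],
    [0,0,0,0,0,0,35]
  ]
}}

```text
clock: 33.53
position: [0.5336, -0.0145, 0.1357]
orientation: [0.887, 0.001, -0.001, -0.462]
contact_force: [0.1, 0.3, -2.7]
gripper_width: 0.0506
```

```bash
python3 - <<'E'
from kin import *
for c in("wrist","scene"):
    im,P=cloud(c); cv2.imwrite(f"pics/b2_{c}.png",im)
    for m in silhouettes("bottle_mid",c)[:1]: print(c,m["confidence"],bottle(P,m["mask"]))
r=R.from_quat(state()["orientation"])
plan([((533.8,-18.7,80),r)])
E
```

```text
wrist 0.84 [('cap', array([534.8, -26.1]), np.float64(0.2171)), (769, array([533.5, -26. ])), (1711, array([533.9, -25.4]))]
scene 0.86 [('cap', array([534.8, -25.2]), np.float64(0.2161)), (256, array([533.3, -25. ])), (157, array([533.8, -25.3]))]
now [534.1 -15.4 136. ] F [-0.3  0.8 -2.8] w 0.0503 t 33.7
[-0.03, 4.77, 2.94, 0.0, 0.0, 0.0] rows 2
```

View pics/b2_wrist.png

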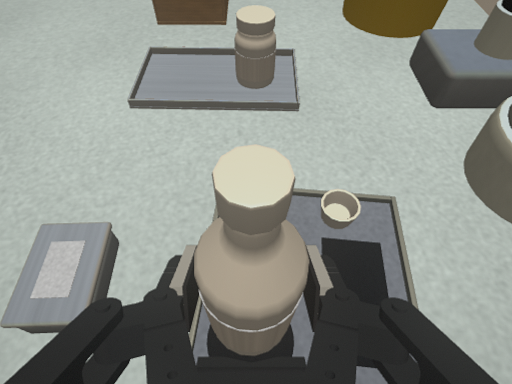

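The bottle is held upright at (250,270) over its pad, with the pad visible below it. It is about 4 mm too far in +y, so I'll correct that while lowering.

Emit:
{"api": "carry_out", "payload": {
  "plan": [
    [0,1.2,0.4,0,0,0,35],
    [0,2.7,1.4,0,0,0,35],
    [0,4,2.3,0,0,0,35],
    [0,4.7,2.8,0,0,0,35],
    [0,4.7,2.8,0,0,0,35]
  ]
}}

```text
clock: 34.15
position: [0.5328, -0.0192, 0.0788]
orientation: [0.887, -0.0, -0.002, -0.463]
contact_force: [-0.6, 1.0, -1.7]
gripper_width: 0.0503
```

Emit:
{"api": "carry_out", "payload": {
  "plan": [
    [0,0,0,0,0,0,35],
    [0,0,0,0,0,0,35],
    [0,0,0,0,0,0,35],
    [0,0,0,0,0,0,35],
    [0,0,0,0,0,0,35]
  ]
}}

```text
clock: 34.57
position: [0.5346, -0.0202, 0.0819]
orientation: [0.887, 0.001, 0.0, -0.461]
contact_force: [-0.3, 0.7, -2.8]
gripper_width: 0.0503
```

```bash
python3 - <<'E'
from kin import *
for c in("wrist","scene"):
    im,P=cloud(c)
    for m in silhouettes("bottle_mid",c)[:1]: print(c,m["confidence"],bottle(P,m["mask"]))
r=R.from_quat(state()["orientation"])
plan([((533.7,-19.3,76.5),r)])
E
```

```text
wrist 0.75 [('cap', array([535.4, -31.1]), np.float64(0.163)), (785, array([534.2, -31.3])), (1713, array([534.6, -30.8]))]
scene 0.81 [('cap', array([536.3, -29.6]), np.float64(0.1625)), (227, array([534.1, -30.1])), (133, array([534.2, -30.5]))]
now [534.3 -19.9  81.5] F [ 0.1 -0.1 -2.7] w 0.0502 t 34.8
[-0.06, 0.37, 0.34, 0.0, 0.0, 0.0] rows 1
```

Emit:
{"api": "carry_out", "payload": {
  "plan": [
    [-0.1,-0.05,0.15,0,0,0,35],
    [-0.1,0.05,0.2,0,0,0,35],
    [-0.1,0.1,0.26,0,0,0,35],
    [-0.1,0.2,0.33,0,0,0,35],
    [-0.1,0.2,0.33,0,0,0,35]
  ]
}}

```text
clock: 35.18
position: [0.533, -0.0182, 0.0774]
orientation: [0.887, 0.0, -0.0, -0.462]
contact_force: [-0.5, 0.5, -3.1]
gripper_width: 0.0505
```

Emit:
{"api": "carry_out", "payload": {
  "plan": [
    [0,0.02,0.01,0,0,0,35],
    [0,0.04,0.03,0,0,0,35],
    [0,0.06,0.04,0,0,0,35],
    [0,0.08,0.06,0,0,0,35],
    [0,0.08,0.06,0,0,0,35]
  ]
}}

```text
clock: 35.6
position: [0.5332, -0.0184, 0.0768]
orientation: [0.887, 0.001, -0.0, -0.462]
contact_force: [0.7, -0.6, -2.8]
gripper_width: 0.05
```

Emit:
{"api": "carry_out", "payload": {
  "plan": [
    [0,0.02,0.01,0,0,0,35],
    [0,0.04,0.03,0,0,0,35],
    [0,0.06,0.04,0,0,0,35],
    [0,0.06,0.04,0,0,0,35],
    [0,0.06,0.04,0,0,0,35]
  ]
}}

```text
clock: 36.02
position: [0.5332, -0.0183, 0.0767]
orientation: [0.887, 0.001, -0.0, -0.462]
contact_force: [-2.0, -0.9, 4.4]
gripper_width: 0.0502
```

Contact is confirmed. I'll release the bottle and back off along the tool axis.

Emit:
{"api": "carry_out", "payload": {
  "plan": [
    [0,0,0,0,0,0,60],
    [0,0,0,0,0,0,75],
    [0,0,0,0,0,0,85],
    [0,0,0,0,0,0,85],
    [0,0,0,0,0,0,85]
  ]
}}

```text
clock: 36.43
position: [0.5332, -0.0183, 0.0757]
orientation: [0.887, 0.0, -0.0, -0.462]
contact_force: [-0.1, 0.4, 0.5]
gripper_width: 0.0725
```

Emit:
{"api": "carry_out", "payload": {
  "plan": [
    [0,0,-1,0,0,0,85],
    [0,0,-3.5,0,0,0,85],
    [0,0,-7,0,0,0,85],
    [0,0,-11,0,0,0,85],
    [0,0,-13,0,0,0,85]
  ]
}}

```text
clock: 36.85
position: [0.5342, -0.1289, 0.1535]
orientation: [0.888, 0.0, 0.002, -0.46]
contact_force: [0.2, -0.3, -0.2]
gripper_width: 0.0721
```

Emit:
{"api": "carry_out", "payload": {
  "plan": [
    [0,-1,-1,0,0,0,85],
    [0,-3,-3,0,0,0,85],
    [0,-5.5,-5.5,0,0,0,85],
    [0,-8,-8,0,0,0,85],
    [0,-8,-8,0,0,0,85]
  ]
}}

```text
clock: 37.27
position: [0.5352, -0.1466, 0.2694]
orientation: [0.888, 0.003, 0.004, -0.459]
contact_force: [0.8, 0.5, 1.2]
gripper_width: 0.0733
```

```bash
python3 - <<'E'
from kin import *
for c in("wrist","scene"):
    im,P=cloud(c); cv2.imwrite(f"pics/b3_{c}.png",im)
    for m in silhouettes("bottle_mid",c)[:1]: print(c,m["confidence"],bottle(P,m["mask"]))
j=state()["joints"]; 
w=[((533,-100,290),rot(-6)),((535,100,280),rot(-6)),((540,337,200),rot(-6))]
for p,q in w:
    j=ik(np.array(p)/1e3,q,[j]); print(np.round(p,1),None if j is None else j.round(2))
plan(w)
E
```

```text
wrist 0.9 [('cap', array([531.6, -28.7]), np.float64(0.1548)), (343, array([531.2, -28.5])), (474, array([531.3, -28.1]))]
scene 0.83 [('cap', array([534.4, -27.9]), np.float64(0.1574)), (235, array([532.4, -28.5])), (263, array([531.8, -28.6]))]
[ 533 -100  290] [-0.33 -0.01  1.67 -0.    1.49 -0.23]
[535 100 280] [ 0.04 -0.    1.68  0.    1.47  0.14]
[540 337 200] [0.43 0.27 1.53 0.   1.34 0.54]
now [ 532.8 -143.9  261.1] F [-1.1 -0.2  0.2] w 0.0726 t 37.5
[0.01, -2.44, 0.97, -27.49, 1.5, 2.78] rows 4
[-0.13, -2.61, -0.27, -27.49, 1.5, 2.78] rows 4
[-0.95, -9.96, 0.5, 0.0, -0.0, -0.0] rows 3
[-0.95, -9.96, 0.5, 0.0, -0.0, -0.0] rows 3
[-0.99, -11.81, 4.0, 0.0, 0.0, 0.0] rows 3
[-0.99, -11.81, 4.0, -0.0, 0.0, 0.0] rows 3
```

View pics/b3_wrist.png

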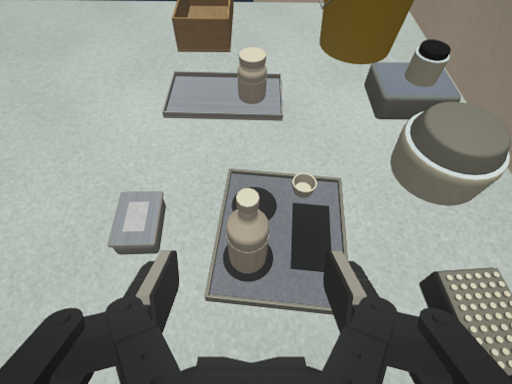

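The bottle stands on its pad at (248,235). Next is the jar, at (252,75) in the tray.

Emit:
{"api": "carry_out", "payload": {
  "plan": [
    [0,-0.5,0.2,-6,0.3,0.6,85],
    [0,-1,0.4,-12,0.6,1.2,85],
    [0,-1.6,0.6,-18,1,1.8,85],
    [0,-2.1,0.8,-24,1.3,2.4,85],
    [0,-2.4,1,-27.5,1.5,2.8,85]
  ]
}}

```text
clock: 37.88
position: [0.5332, -0.1213, 0.2761]
orientation: [0.972, -0.027, 0.0, -0.235]
contact_force: [0.3, 0.0, -0.2]
gripper_width: 0.0729
```

Emit:
{"api": "carry_out", "payload": {
  "plan": [
    [0,-0.5,0,-6,0.3,0.6,85],
    [0,-1,0,-12,0.6,1.2,85],
    [0,-1.6,-0.1,-18,1,1.8,85],
    [-0.1,-2.2,-0.2,-24,1.3,2.4,85],
    [-0.1,-2.6,-0.3,-27.5,1.5,2.8,85]
  ]
}}

```text
clock: 38.3
position: [0.5331, -0.0991, 0.2899]
orientation: [0.999, -0.052, 0.0, 0.003]
contact_force: [0.2, 0.1, -0.1]
gripper_width: 0.0723
```

Emit:
{"api": "carry_out", "payload": {
  "plan": [
    [-0.4,-4,0.1,0,0,0,85],
    [-0.7,-8,0.3,0,0,0,85],
    [-1.1,-12,0.5,0,0,0,85],
    [-1.5,-16,0.8,0,0,0,85],
    [-1.9,-20,1,0,0,0,85]
  ]
}}

```text
clock: 38.72
position: [0.5342, 0.1022, 0.278]
orientation: [0.999, -0.053, -0.001, 0.001]
contact_force: [0.3, 0.4, 0.3]
gripper_width: 0.0725
```

Emit:
{"api": "carry_out", "payload": {
  "plan": [
    [-0.3,-3.8,1,0,0,0,85],
    [-0.7,-7.8,2.3,0,0,0,85],
    [-1,-11.8,4,0,0,0,85],
    [-1.4,-15.8,5.5,0,0,0,85],
    [-1.6,-19,6.5,0,0,0,85]
  ]
}}

```text
clock: 39.13
position: [0.5375, 0.2926, 0.2113]
orientation: [0.999, -0.052, -0.002, 0.001]
contact_force: [0.3, -0.7, 0.5]
gripper_width: 0.0724
```

Emit:
{"api": "carry_out", "payload": {
  "plan": [
    [-0.3,-3,1,0,0,0,85],
    [-0.4,-4.6,1.5,0,0,0,85],
    [-0.4,-4.6,1.5,0,0,0,85],
    [-0.4,-4.6,1.5,0,0,0,85],
    [-0.4,-4.6,1.5,0,0,0,85]
  ]
}}

```text
clock: 39.55
position: [0.5407, 0.3357, 0.1997]
orientation: [0.999, -0.053, 0.0, 0.001]
contact_force: [0.1, -0.7, 0.2]
gripper_width: 0.0725
```

```bash
python3 - <<'E'
from kin import *
im,P=cloud("wrist"); cv2.imwrite("pics/j1.png",im)
for m in silhouettes("jar_mid","wrist")[:1]:
    X=P[m["mask"]]; X=X[~np.isnan(X[:,0])]; zt=np.percentile(X[:,2],97); c=rect(X[X[:,2]>zt-.006][:,:2]); print(m["confidence"],zt,c)
plan([((c[0][0],c[0][1],100),rot(-6)),((c[0][0],c[0][1],37.5),rot(-6))])
E
```

```text
0.76 0.09879721768872395 (array([538.8, 343.6]), array([50.6, 50.6]), 80.59)
now [541.4 335.4 200.6] F [ 1.  -0.5  0.1] w 0.0723 t 39.6
[-0.36, -0.8, 10.06, 0.06, -0.11, -0.13] rows 3
[-0.0, -0.0, 6.25, 0.0, -0.0, -0.0] rows 2
```

Emit:
{"api": "carry_out", "payload": {
  "plan": [
    [-0.35,-0.7,2,0,0,0,85],
    [-0.35,-0.7,5,0,0,0,85],
    [-0.35,-0.7,7,0,0,0,85],
    [-0.35,-0.7,8,0,0,0,85],
    [-0.35,-0.7,8,0,0,0,85]
  ]
}}

```text
clock: 40.07
position: [0.5369, 0.3421, 0.1176]
orientation: [0.999, -0.053, -0.001, 0.002]
contact_force: [-0.2, 0.1, -0.1]
gripper_width: 0.0729
```

Emit:
{"api": "carry_out", "payload": {
  "plan": [
    [0,0,1,0,0,0,85],
    [0,0,3,0,0,0,85],
    [0,0,5,0,0,0,85],
    [0,0,7,0,0,0,85],
    [0,0,8.2,0,0,0,85]
  ]
}}

```text
clock: 40.48
position: [0.5387, 0.3437, 0.0376]
orientation: [0.999, -0.053, 0.001, 0.0]
contact_force: [-0.4, -0.2, 0.4]
gripper_width: 0.0728
```

Emit:
{"api": "carry_out", "payload": {
  "plan": [
    [0,0,0,0,0,0,85],
    [0,0,0,0,0,0,70],
    [0,0,0,0,0,0,60],
    [0,0,0,0,0,0,50],
    [0,0,0,0,0,0,40]
  ],
  "squeeze": 35
}}

```text
clock: 40.9
position: [0.5393, 0.3444, 0.0396]
orientation: [0.999, -0.053, 0.002, -0.0]
contact_force: [0.2, 0.1, 1.3]
gripper_width: 0.0568
```

Emit:
{"api": "carry_out", "payload": {
  "plan": [
    [0,0,0,0,0,0,40],
    [0,0,0,0,0,0,40],
    [0,0,0,0,0,0,40],
    [0,0,0,0,0,0,40]
  ]
}}

```text
clock: 41.23
position: [0.5393, 0.3444, 0.0396]
orientation: [0.999, -0.053, 0.002, -0.0]
contact_force: [0.1, 0.1, 6.3]
gripper_width: 0.0568
```

Emit:
{"api": "carry_out", "payload": {
  "plan": [
    [0,0,-1.5,0,0,0,40],
    [0,0,-4,0,0,0,40],
    [0,0,-7,0,0,0,40],
    [0,0,-9,0,0,0,40],
    [0,0,-10,0,0,0,40]
  ]
}}

```text
clock: 41.65
position: [0.5396, 0.3448, 0.1424]
orientation: [0.999, -0.053, 0.003, -0.001]
contact_force: [0.2, -0.0, -1.3]
gripper_width: 0.0569
```

```bash
python3 - <<'E'
from kin import *
plan([((542.5,59,138),rot(-6))])
E
```

```text
now [539.6 344.8 142.4] F [ 0.2 -0.  -1.3] w 0.0569 t 41.6
[1.65, 14.2, 0.2, -0.05, -0.15, -0.02] rows 4
[1.64, 14.2, 0.21, -0.05, -0.15, -0.02] rows 4
```

Emit:
{"api": "carry_out", "payload": {
  "plan": [
    [0.3,2.5,0,0,0,0,40],
    [0.7,6,0,0,0,0,40],
    [1.1,9.5,0.1,0,0,0,40],
    [1.5,12.5,0.2,0,0,0,40],
    [1.65,14.2,0.2,0,0,0,40]
  ]
}}

```text
clock: 42.07
position: [0.5386, 0.198, 0.1353]
orientation: [0.999, -0.053, -0.0, 0.001]
contact_force: [0.4, -1.1, -2.3]
gripper_width: 0.0566
```

Emit:
{"api": "carry_out", "payload": {
  "plan": [
    [0.4,3.2,0,0,0,0,40],
    [0.8,6.5,0,0,0,0,40],
    [1.1,9.8,0.1,0,0,0,40],
    [1.5,12.5,0.2,0,0,0,40],
    [1.65,14.2,0.2,0,0,0,40]
  ]
}}

```text
clock: 42.48
position: [0.5401, 0.0555, 0.1337]
orientation: [0.999, -0.054, -0.0, 0.001]
contact_force: [-0.3, 0.4, -1.4]
gripper_width: 0.0566
```

Emit:
{"api": "carry_out", "payload": {
  "plan": [
    [0,0,1,0,0,0,40],
    [0,0,3,0,0,0,40],
    [0,0,5,0,0,0,40],
    [0,0,6,0,0,0,40],
    [0,0,6,0,0,0,40]
  ]
}}

```text
clock: 42.9
position: [0.5381, 0.0587, 0.0709]
orientation: [0.999, -0.053, -0.003, 0.0]
contact_force: [-1.0, 0.7, -2.3]
gripper_width: 0.0565
```

Emit:
{"api": "carry_out", "payload": {
  "plan": [
    [0,0,0,0,0,0,40],
    [0,0,0,0,0,0,40],
    [0,0,0,0,0,0,40],
    [0,0,0,0,0,0,40]
  ]
}}

```text
clock: 43.23
position: [0.5421, 0.0583, 0.0757]
orientation: [0.999, -0.053, 0.002, 0.0]
contact_force: [0.1, -0.0, -1.3]
gripper_width: 0.0569
```

```bash
cat >> kin.py <<'E'
def jar(P,m):
    X=P[m]; X=X[~np.isnan(X[:,0])]; zt=np.percentile(X[:,2],97); C=X[X[:,2]>zt-.006]
    out=[("lid",rect(C[:,:2]),round(zt,4))]
    B=X[(X[:,2]>zt-.085)&(X[:,2]<zt-.04)]; B=B[np.hypot(*(B[:,:2]-C[:,:2].mean(0)).T)<.036]
    o=least_squares(lambda c:np.hypot(B[:,0]-c[0],B[:,1]-c[1])-.0285,C[:,:2].mean(0),loss="soft_l1",f_scale=.001)
    return out+[(len(B),(o.x*1000).round(1))]
E
python3 - <<'E'
from kin import *
for c in("wrist","scene"):
    im,P=cloud(c); cv2.imwrite(f"pics/j2_{c}.png",im)
    for m in silhouettes("jar_mid",c)[:1]: print(c,m["confidence"],jar(P,m["mask"]))
    if c=="scene":
        for m in silhouettes("bay",c)[:1]:
            X=P[m["mask"]]; X=X[(X[:,2]>.011)&(X[:,2]<.02)]; print(rect(X[:,:2]))
plan([((542.5,59,50),rot(-6))])
E
```

```text
wrist 0.76 [('lid', (array([542.9,  66.4]), array([34.5, 48.8]), 83.81), np.float64(0.1338)), (3026, array([542. ,  58.1]))]
scene 0.83 [('lid', (array([559.2,  71.4]), array([73.5, 28.5]), 11.54), np.float64(0.134)), (297, array([542.1,  58.3]))]
(array([583.9,  12. ]), array([220.4, 190.9]), 84.52)
now [541.4  58.1  74.8] F [-0.1 -0.8 -1.6] w 0.0568 t 43.5
[0.1, -0.11, 2.48, 0.05, -0.11, -0.04] rows 1
```

View pics/j2_scene.png

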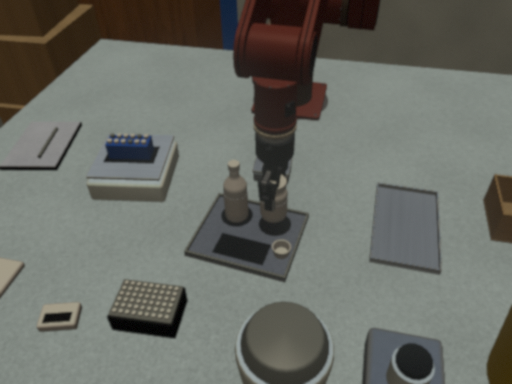

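The scene view shows the bottle on its pad at (235,195), the jar held over its own pad at (273,205), and the rack on the mat at (130,147). I'll shift about 2 mm in +y and lower.

Emit:
{"api": "carry_out", "payload": {
  "plan": [
    [0.1,-0.2,0.5,0,0,0,40],
    [0.1,-0.2,1.2,0,0,0,40],
    [0.1,-0.2,1.9,0,0,0,40],
    [0.1,-0.2,2.3,0,0,0,40],
    [0.1,-0.2,2.4,0,0,0,40]
  ]
}}

```text
clock: 43.9
position: [0.5411, 0.0599, 0.0487]
orientation: [0.999, -0.053, -0.001, 0.001]
contact_force: [-0.5, -0.1, -1.2]
gripper_width: 0.0564
```

Emit:
{"api": "carry_out", "payload": {
  "plan": [
    [0,0,0,0,0,0,40],
    [0,0,0,0,0,0,40],
    [0,0,0.1,0,0,0,40],
    [0,0,0.2,0,0,0,40],
    [0,0,0.25,0,0,0,40]
  ]
}}

```text
clock: 44.32
position: [0.5426, 0.0599, 0.0481]
orientation: [0.999, -0.053, 0.001, 0.0]
contact_force: [0.4, 0.4, -2.2]
gripper_width: 0.0567
```

Emit:
{"api": "carry_out", "payload": {
  "plan": [
    [0,0,0,0,0,0,40],
    [0,0,0.05,0,0,0,40],
    [0,0,0.1,0,0,0,40],
    [0,0,0.15,0,0,0,40],
    [0,0,0.15,0,0,0,40]
  ]
}}

```text
clock: 44.73
position: [0.5423, 0.0599, 0.0464]
orientation: [0.999, -0.053, 0.001, 0.0]
contact_force: [-0.1, -0.2, -1.9]
gripper_width: 0.0566
```

Emit:
{"api": "carry_out", "payload": {
  "plan": [
    [0,0,0.03,0,0,0,40],
    [0,0,0.06,0,0,0,40],
    [0,0,0.09,0,0,0,40],
    [0,0,0.12,0,0,0,40],
    [0,0,0.12,0,0,0,40]
  ]
}}

```text
clock: 45.15
position: [0.5424, 0.0599, 0.0452]
orientation: [0.999, -0.053, 0.001, 0.0]
contact_force: [0.1, -0.9, -2.1]
gripper_width: 0.0567
```

Emit:
{"api": "carry_out", "payload": {
  "plan": [
    [0,0,0.02,0,0,0,40],
    [0,0,0.04,0,0,0,40],
    [0,0,0.05,0,0,0,40],
    [0,0,0.05,0,0,0,40]
  ]
}}

```text
clock: 45.48
position: [0.5424, 0.06, 0.0447]
orientation: [0.999, -0.053, 0.001, 0.0]
contact_force: [-0.5, -0.2, -2.3]
gripper_width: 0.0567
```

Emit:
{"api": "carry_out", "payload": {
  "plan": [
    [0,0,0.02,0,0,0,40],
    [0,0,0.04,0,0,0,40],
    [0,0,0.06,0,0,0,40],
    [0,0,0.06,0,0,0,40]
  ]
}}

```text
clock: 45.82
position: [0.5425, 0.0599, 0.0446]
orientation: [0.999, -0.053, 0.001, 0.0]
contact_force: [-2.2, 0.6, 5.0]
gripper_width: 0.0563
```

Contact again. I'll release the jar, rise and move clear.

Emit:
{"api": "carry_out", "payload": {
  "plan": [
    [0,0,0,0,0,0,60],
    [0,0,0,0,0,0,75],
    [0,0,0,0,0,0,85],
    [0,0,0,0,0,0,85],
    [0,0,0,0,0,0,85]
  ]
}}

```text
clock: 46.23
position: [0.5425, 0.0599, 0.044]
orientation: [0.999, -0.053, 0.001, 0.0]
contact_force: [1.1, 0.1, 0.3]
gripper_width: 0.0729
```

Emit:
{"api": "carry_out", "payload": {
  "plan": [
    [0,0,-1,0,0,0,85],
    [0,0,-4,0,0,0,85],
    [0,0,-8,0,0,0,85],
    [0,0,-12,0,0,0,85],
    [0,0,-16,0,0,0,85]
  ]
}}

```text
clock: 46.65
position: [0.5418, 0.0601, 0.2064]
orientation: [0.999, -0.053, 0.001, 0.0]
contact_force: [1.1, -0.7, 0.8]
gripper_width: 0.0726
```

Emit:
{"api": "carry_out", "payload": {
  "plan": [
    [0,0,-3,0,0,0,85],
    [-1,0,-6,0,0,0,85],
    [-3,-3,-8,0,0,0,85],
    [-5,-6,-8,0,0,0,85],
    [-7,-9,-8,0,0,0,85]
  ]
}}

```text
clock: 47.07
position: [0.4824, 0.1578, 0.2872]
orientation: [0.999, -0.054, 0.003, -0.0]
contact_force: [0.4, 0.3, 0.4]
gripper_width: 0.0725
```

Emit:
{"api": "carry_out", "payload": {
  "plan": [
    [0,0,0,0,0,0,85],
    [0,0,0,0,0,0,85],
    [0,0,0,0,0,0,85],
    [0,0,0,0,0,0,85],
    [0,0,0,0,0,0,85]
  ]
}}

```text
clock: 47.48
position: [0.4824, 0.1561, 0.2839]
orientation: [0.999, -0.054, 0.001, 0.001]
contact_force: [0.4, -0.4, 0.8]
gripper_width: 0.0727
```

```bash
python3 - <<'E'
from kin import *
print(state()["position"])
z0=np.load("c0.npz")
for c in("wrist","scene","top"):
    im,P=cloud(c); cv2.imwrite(f"pics/f_{c}.png",im)
    for n,f in(("bottle_mid",bottle),("jar_mid",jar)):
        for m in silhouettes(n,c)[:1]: print(c,n,round(m["confidence"],2),f(P,m["mask"]))
    for n in("bay","tin","dish"):
        for m in silhouettes(n,c)[:1]:
            X=P[m["mask"]]; X=X[~np.isnan(X[:,0])]; zt=np.percentile(X[:,2],95); print(c,n,rect(X[(X[:,2]>zt-.006)][:,:2]))
E
```

```text
[0.4824441  0.15605131 0.28390136]
wrist bottle_mid 0.72 [('cap', array([531.9, -27.8]), np.float64(0.1574)), (402, array([531.9, -28.6])), (568, array([532. , -29.1]))]
wrist jar_mid 0.63 [('lid', (array([541.6,  60.6]), array([50.1, 49.2]), 52.26), np.float64(0.103)), (523, array([541.8,  60. ]))]
wrist bay (array([583.8,  28.9]), array([254.8, 190.5]), 84.07)
wrist tin (array([383. ,  68.3]), array([189.2,  83.2]), 76.77)
wrist dish (array([622.3,  90.9]), array([37.8, 38.3]), 82.01)
scene bottle_mid 0.87 [('cap', array([532.4, -28.2]), np.float64(0.1568)), (233, array([532.3, -28.3])), (251, array([532. , -28.7]))]
scene jar_mid 0.67 [('lid', (array([532.4, -28.2]), array([26.4, 20.7]), 13.28), np.float64(0.1565)), (450, array([527.5, -30.2]))]
scene bay (array([583.4,  11.9]), array([220.4, 191.7]), 84.25)
scene tin (array([372.1,  20.6]), array([69.4, 91.2]), 3.39)
scene dish (array([532.4, -28.2]), array([26.4, 20.7]), 13.28)
top bottle_mid 0.59 [('cap', array([533.5, -31.3]), np.float64(0.1595)), (20, array([533.7, -31.3])), (48, array([534.2, -31.2]))]
top jar_mid 0.86 [('lid', (array([543. ,  56.6]), array([49.8, 47.3]), 1.05), np.float64(0.1051)), (43, array([543. ,  56.8]))]
top bay (array([583.8,   8.8]), array([220.2, 190.4]), 84.27)
top tin (array([373.7,  17.7]), array([64.1, 90.5]), 2.88)
top dish (array([623.6,  87.7]), array([36.7, 36.1]), 46.17)
```

View pics/f_wrist.png

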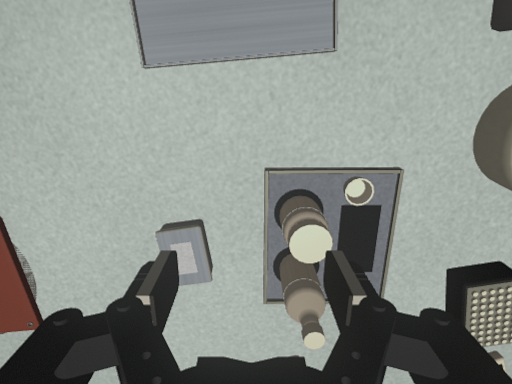

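View pics/f_scene.png

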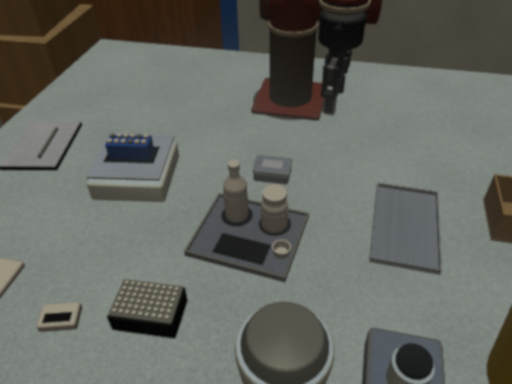

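The final views show the bottle at (235,195), the jar at (275,210), the rack on the mat at (130,147), and the tin and dish where they were. I'll hand in.

```bash
python3 -c "
from station import *
print(finish_job())"
```

```text
the job is handed in; nothing more can be done
None
```

The job is done in the order asked and handed in at about 48 s on the robot's clock. The handing-in gave no verdict. I put the jar and then the bottle in the steel tray, set the rack on the mat, and returned the bottle and then the jar to their own pads. The bottle had to be gripped with the tool leaned 55° so the gripper body cleared its cap.

**Last checks:**
- **Rack:** its block fit matched the deck fit to about 0.4 mm and 0.2° in the wrist and top views. The scene camera's fit was off by about 3 mm and 1°, but its own deck fit in that view was stretched too.
- **Bottle and jar:** both stand upright. Against the pad positions taken from the board fit, the top camera puts the bottle within about 1 mm of its pad centre and the jar within about 2 mm. The top camera reads y about 3 mm lower than the other two throughout, so I compared within one camera.
- **Tin and dish:** both still within 1.5 mm of where they were at the start.
- **Robot:** gripper open and clear of everything, TCP at 0.28 m, and the highest force in the readings was about 9 N.

**Failed readings:** in the last scene picture the network reported the bottle's position for both the jar and the dish. In the last wrist picture the board and tin fits came out the wrong size. I set these aside; the other cameras and the pictures show those things in place.

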